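# Load the preheated tabletop roaster with potatoes

### The job

The tabletop roaster is preheated and its basket drawer is pulled out: gather all the potatoes onto the aluminium tray where it stands on the worktop, then carry the tray over and tip them off its open edge into the basket, never putting them into the hot basket or touching them there by hand. Set the empty tray back down flat on the worktop, clear of the roaster, push the drawer fully home until it snaps in, and only then slide the selector on top of the roaster all the way along to the end of its track by the pilot lamp. Leave the other things standing where they are.

Things in the scene. Friction and masses are not known exactly. Their poses are not given: they have to be found in the camera images.
- potato_1: washed potato, a rigid lumpy oval about 72 x 52 x 40 mm (own x, y, z axes), 60 to 130 g; origin at its centre. Lies on the worktop at the start, its centre about 20 mm above it; rolls reluctantly, but rolls or slides off a slope of about 0.6 rad. From 2 to 4 of the four potatoes are present.
- potato_2: washed potato, a rigid lumpy oval about 72 x 52 x 40 mm (own x, y, z axes), 60 to 130 g; origin at its centre. Lies on the worktop at the start, its centre about 20 mm above it; rolls reluctantly, but rolls or slides off a slope of about 0.6 rad. From 2 to 4 of the four potatoes are present.
- potato_3: washed potato, a rigid lumpy oval about 72 x 52 x 40 mm (own x, y, z axes), 60 to 130 g; origin at its centre. Lies on the worktop at the start, its centre about 20 mm above it; rolls reluctantly, but rolls or slides off a slope of about 0.6 rad. From 2 to 4 of the four potatoes are present.
- potato_4: washed potato, a rigid lumpy oval about 72 x 52 x 40 mm (own x, y, z axes), 60 to 130 g; origin at its centre. Lies on the worktop at the start, its centre about 20 mm above it; rolls reluctantly, but rolls or slides off a slope of about 0.6 rad. From 2 to 4 of the four potatoes are present.
- tray: loose aluminium tray, 196 x 168 mm, 290 g, with lips 27 mm high along its two sides (+y and -y) and its back (-x) and no lip along its front edge (+x). Origin at the centre of its underside; own x points from back to open edge, z up. Floor 3 mm thick; inner floor from x = -94 to +98 mm, y = -80 to +80 mm. The back carries a wooden grip bar.
- tray_grip (a point): centre of the tray's wooden grip bar, 46 mm above the tray's underside and 96 mm behind its origin: the bar is 26 mm thick along the tray's x, 110 mm wide along its y and 30 mm high (31 to 61 mm above the underside); pinch it front to back from above
- tray_edge (a point): middle of the tray's open front edge, on the floor's upper face, 98 mm ahead of the tray's origin
- roaster: fixed black tabletop roaster, 220 mm deep, 270 mm wide, 165 mm high, at the right of the worktop. Origin at the centre of its underside; own -x points out of its front, the way the drawer opens, z up. (Wall cupboards hang over the rear of the worktop: underside 515 mm above it, door fronts 0.56 m ahead of the robot base; keep wrist and forearm clear of them.)
- basket_in (a point): centre of the basket's floor (its upper face, 19 mm above the worktop), moving with the drawer; axes as the roaster's: the basket is open above, inside 170 mm along x and 206 mm along y, its steel walls 73 mm high above the floor (rim 92 mm above the worktop) 4 mm thick, and its black front panel, 14 mm thick, stands on the -x side with its top 127 mm above the worktop, 264 mm wide; the slot it slides into leaves 111 mm above the basket floor
- basket_handle (a point): middle of the drawer's steel bar handle (120 mm long along the roaster's y, bar about 10 mm thick), 88 mm above the worktop and 35 mm in front of the front panel; the drawer can be pushed home by the handle or the panel
- basket (a joint): how far the basket drawer is pulled out, m: 0 is home, about 0.14 at the start, 0.165 is the outer stop. A sprung ball detent about 15 mm from home resists with about 8 N (sliding friction 1 N), then draws the drawer in and holds it at 0; not pushed past it, the drawer stays short of home
- selector (a joint): selector slide, m: 0 at one end of the track, 0.09 at the end stop by the pilot lamp; grows along the roaster's +y; stays where it is left, friction about 2 N
- selector_grip (a point): centre of the selector's upright black grip, 195 mm above the worktop; the grip is 22 mm along the roaster's x, 13 mm along its y and 28 mm high (178 to 206 mm above the worktop), on a foot 26 x 20 mm that stands on the roaster's roof; the slot runs along the roaster's y
- egg_timer: wind-up egg timer, 64 mm across, 50 mm high, a bystander; origin at the centre of its underside
- salt_shaker: grey and clear salt shaker, 44 mm across, 90 mm high, a bystander; origin at the centre of its underside
- pepper_mill: dark wooden pepper mill, 58 mm across, 150 mm high, a bystander; origin at the centre of its underside
- oil_bottle: clear bottle with green cap, 50x86 mm, 186 mm high, a bystander; origin at the centre of its underside
- vinegar: dark glass vinegar cruet, 53 mm across, 163 mm high, a bystander; origin at the centre of its underside
- mug: mug, 83 mm across, 94 mm high, handle on its own -y side, a bystander; origin at the centre of its underside
There are look-alikes about, which are no part of the job. What is shaped like the potato_3 but green is not meant. What is shaped like the potato_1 but blue is not meant.

How it is judged:
By the outcome, as a careful person would: the job done as asked, in the order asked, and still so for the second after the job is handed in, with the robot touching nothing.
Of potato_1, potato_2, potato_3, potato_4 only 2 to 4 are there at a start; the rules pass over those that are not, and their reading is None.
At some moment in a run one of potato_1, potato_2, potato_3, potato_4 may be knocked a few centimetres aside while the robot is not near it.
It also fails if it takes over 210 s, if anything falls off the work surface, if the arm or the gripper's body presses on something with over 40 N, if the wrist force passes 120 N, or if a joint passes its speed limit or range.

### The arm

A 6-joint arm with a two-finger parallel gripper is mounted at the origin on a cart in front of the work surface, level with it; the furniture and walls round the work are solid. World frame = base frame: x ahead of the robot, y to its left, z up, the work surface at z = 0. Lengths are in m, angles in rad, forces in N, time in s.
With the tool pointing down it reaches from about 0.15 to 0.775 m from the base axis. Payload 6.1 kg.
Tool frame: the origin (TCP) lies at the very end of the fingers, on their centre line; the grasp point (between the pads) lies 19 mm behind it; z points along the fingers, y is the line along which they close (so a half turn about z gives the same grasp; the last joint's range is limited). The gripper opens to 85 mm and grips with 20 to 120 N. Pads are 22 mm wide; open, the fingers measure 114 mm over their backs; the gripper's body (76 mm by 85 mm) begins 54 mm behind the grasp point. The pads swing forward as they close: fully open they stand 13 mm farther back than shut.
Start: joints at [1.287, 0.126, -0.04, 1.405, 0, 1.571], TCP at [0.147, 0.504, 0.231] pointing down, gripper open.
Joint ranges: [-2.72, 2.72], [-0.95, 1.95], [-1.27, 1.35], [-1.78, 2.02], [-1.46, 1.47], [-3.14, 3.14]. Speed limits (rad/s): [2.39, 2.39, 3.01, 3.14, 3.14, 3.14].

### API

Orientations are given as a 3x3 rotation matrix whose columns are the frame's x, y, z axes.
In Python, from rig import sense, grab_frame, calibration, manip gives the robot as it stands. The module is installed in compiled form; this text tells all that it offers.
- The arm moves only by the tool carry_out, never from a script. Its argument "motion" is a list of rows, each a list of 4 numbers: the shift along the tool's x, y, z in cm, then the turn about the tool's z in rad. A call has 1 to 10 rows; each row shifts and turns the commanded pose from where the row before left it, along the tool's axes as they then stand; what a row does not reach is not made up. A row lasts 1/10 s, in which the tool goes at most 50 mm and 8.59 degrees, less where a joint would pass 70% of its speed; a pose out of reach is approached as far as the arm can. A call is refused whole if a number of a shift passes 5 or a number of a turn 0.15, either way. A call with a gripper value outside its range is refused whole. "gripper" is the opening, from -1 (shut) to 1 (fully open), set as the call begins (left out, the last holds). The fingers move at their own pace and stop on an object; "newtons" is the grip in N (left out, the last holds). Time passes only in rows, so rows that do not move let the fingers close. It gives the time, the measured TCP pose, the force, the opening and the grip force at its end, in the units of the state.
- sense(): the state, without advancing time (a new reading comes with each control period).
- grab_frame(name): name is "side" or "top"; returns (picture, depth): 480x640x3 uint8, blue, green, red; 480x640 float32, m along the optical axis (not along the pixel's ray), 0 where there is no reading.
- calibration(name): a dict with "fx", "fy", "cx", "cy" (pixels), "view" (4x4, takes a point from world to camera coordinates). Camera axes: x right, y up, looking along -z (the intrinsics and any distortion apply to the point x, -y, -z); pixel columns grow to the right and rows downward; lengths in m; the calibration is good to about 2 mm. A picture is of the moment at which its call begins. calibration takes no time and is no camera call.
- manip.job_done(): hands the job in; it is judged then, once.
The state is a dict: "time_s": time; "q": joint angles; "dq": joint speeds; "tau": joint torques, N m; "tcp_pos": TCP position; "tool_rot": TCP orientation; "force": force on the tool from outside, world axes, zero at the start; "ft_torque": the same for the moment, N m; "grip_width": finger opening in m; "grip_force": force on a finger pad.
Only numpy, scipy, OpenCV 4.12 (cv2) and the standard library are available. Lean on these libraries where they do the work, as an engineer would, in place of code of your own. Each camera call takes 0.05 s, during which the arm holds its last target. There are 200 camera calls.

## Working session

There is one attempt and no reset: what is moved stays moved. The work goes in short steps, Python scripts to look and compute and a tool call to move; the robot and the scene stay as the last step left them, time stands still between calls to the robot, and variables do not carry over. Pictures are saved under pics/ and viewed, at most 14 in all, crops included, and the job is handed in when it is done.

Besides the shell and the picture viewer there is one more tool, called after ">>>" in YAML: its name, and indented under it one key for each argument. carry_out: Moves the arm, as the interface text tells. Its arguments: {"type":"object","properties":{"motion":{"type":"array","items":{"type":"array","items":{"type":"number"}}},"gripper":{"type":"number"},"newtons":{"type":"number"}},"required":["motion"]}

```bash
mkdir -p pics; cat > h.py <<'E'
import numpy as np, cv2
from rig import sense, grab_frame, calibration, manip
def snap(cam,name=None):
    im,d=grab_frame(cam)
    if name: cv2.imwrite(f'pics/{name}.png',im)
    np.savez(f'/tmp/{cam}.npz',im=im,d=d)
    return im,d
def load(cam):
    z=np.load(f'/tmp/{cam}.npz');return z['im'],z['d']
def cloud(cam,d):
    c=calibration(cam);v,u=np.mgrid[:480,:640]
    P=np.stack([(u-c['cx'])/c['fx']*d,-(v-c['cy'])/c['fy']*d,-d,np.ones_like(d)],-1)
    W=(P@np.linalg.inv(np.array(c['view'])).T)[...,:3]
    W[d==0]=np.nan
    return W
E
python3 - <<'E'
from h import *
for c in('side','top'):
    im,d=snap(c,c+'0'); k=calibration(c); print(c,{a:np.round(b,3) if a=='view' else b for a,b in k.items()})
s=sense();print(s['tcp_pos'],s['tool_rot'],s['time_s'])
E
```

```text
side {'fx': 577.7780385409661, 'fy': 577.7780385409661, 'cx': 318.11334516679807, 'cy': 231.41346579588335, 'view': array([[-0.986, -0.164,  0.005,  0.543],
       [ 0.094, -0.543,  0.835, -0.057],
       [-0.134,  0.824,  0.551, -1.988],
       [ 0.   ,  0.   ,  0.   ,  1.   ]])}
top {'fx': 471.91045357951293, 'fy': 471.91045357951293, 'cx': 318.7013650208628, 'cy': 244.9187869364627, 'view': array([[-0.46 , -0.888, -0.008,  0.385],
       [ 0.848, -0.442,  0.291, -0.417],
       [-0.262,  0.127,  0.957, -1.489],
       [ 0.   ,  0.   ,  0.   ,  1.   ]])}
[0.14690017 0.50363936 0.23058492] [[-9.60003213e-01  2.79988686e-01 -4.07672029e-04]
 [ 2.79988982e-01  9.60002155e-01 -1.42534932e-03]
 [-7.71565659e-06 -1.48248361e-03 -9.99998901e-01]] 0.1
```

View pics/top0.png

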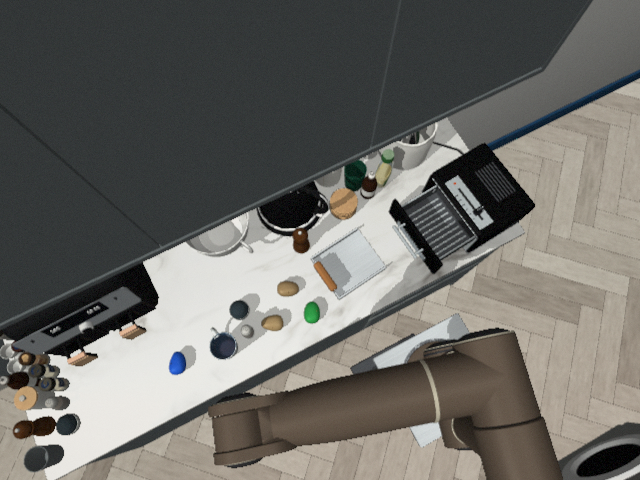

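View pics/side0.png

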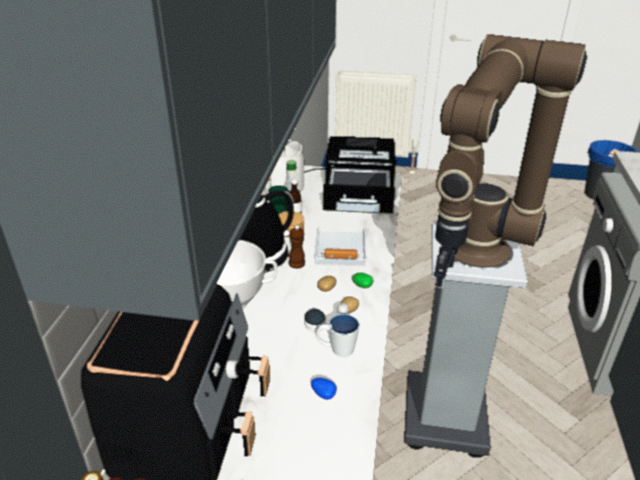

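Two real potatoes show, at top-image pixels (288,288) and (272,323). The green one at (312,312) and the blue one at (177,362) are look-alikes. The tray is at (348,262) and the drawer is open at (435,230).

```bash
python3 - <<'E'
from h import *
im,d=load('top');W=cloud('top',d)
hsv=cv2.cvtColor(im,cv2.COLOR_BGR2HSV)
def pt(n,u,v): print(n,(u,v),np.round(W[v,u],3))
for n,u,v in [('p a',288,288),('p b',272,323),('green',312,312),('blue',177,362),('grip',325,276),('trayBL',312,262),('trayBR',340,298),('trayFR',384,263),('trayFL',360,229),('panelL',395,204),('panelR',437,268),('roofFL',428,182),('roofR',487,147),('rFR',475,248),('bask floor',440,228),('selector',474,210),('handle',405,243),('handle2',415,250),('pepper',301,240),('timer',239,310),('salt',247,331),('mug',223,346)]: pt(n,u,v)
sat=(hsv[...,1]>90)&(hsv[...,0]>8)&(hsv[...,0]<28)
n,l,st,c=cv2.connectedComponentsWithStats(sat.astype('uint8'))
for i in range(1,n):
    if st[i,4]>25 and st[i,0]>250 and st[i,0]<345:
        Q=W[l==i];Q=Q[np.isfinite(Q[:,0])];m=Q[:,:2].mean(0);w,V=np.linalg.eigh(np.cov((Q[:,:2]-m).T))
        print(st[i],c[i].round(),'mean',Q.mean(0).round(3),'zmax',Q[:,2].max().round(3),'ax',np.sqrt(w).round(4)*4,'ang',np.arctan2(V[1,1],V[0,1]).round(3))
cv2.imwrite('pics/crop1.png',cv2.resize(im[170:350,250:545],None,fx=2.7,fy=2.7,interpolation=cv2.INTER_CUBIC))
E
```

```text
p a (288, 288) [0.471 0.302 0.039]
p b (272, 323) [0.392 0.398 0.04 ]
green (312, 312) [0.365 0.269 0.039]
blue (177, 362) [0.42  0.713 0.04 ]
grip (325, 276) [0.445 0.18  0.065]
trayBL (312, 262) [0.522 0.189 0.002]
trayBR (340, 298) [0.368 0.164 0.01 ]
trayFR (384, 263) [ 0.406 -0.025  0.001]
trayFL (360, 229) [ 0.549 -0.011  0.004]
panelL (395, 204) [ 0.539 -0.124  0.127]
panelR (437, 268) [ 0.299 -0.144  0.093]
roofFL (428, 182) [ 0.563 -0.268  0.105]
roofR (487, 147) [ 0.564 -0.48   0.161]
rFR (475, 248) [ 0.307 -0.318  0.022]
bask floor (440, 228) [ 0.421 -0.251  0.023]
selector (474, 210) [ 0.395 -0.316  0.174]
handle (405, 243) [ 0.416 -0.094  0.099]
handle2 (415, 250) [ 0.398 -0.143 -0.003]
pepper (301, 240) [0.571 0.2   0.125]
timer (239, 310) [0.475 0.473 0.056]
salt (247, 331) [0.397 0.475 0.093]
mug (223, 346) [0.404 0.57  0.01 ]
[330 188  28  31 671] [343. 203.] mean [0.645 0.005 0.049] zmax 0.063 ax [0.0936 0.1056] ang 2.39
[292 228  17  25 297] [300. 241.] mean [0.58  0.199 0.092] zmax 0.144 ax [0.042  0.0528] ang 1.325
[314 262  23  29 242] [325. 276.] mean [0.447 0.179 0.06 ] zmax 0.069 ax [0.028  0.1212] ang -3.023
[278 282  20  14 238] [287. 288.] mean [0.471 0.305 0.035] zmax 0.045 ax [0.0472 0.0676] ang 1.137
[262 316  21  14 242] [273. 323.] mean [0.393 0.396 0.036] zmax 0.047 ax [0.0456 0.068 ] ang 1.122
```

View pics/crop1.png

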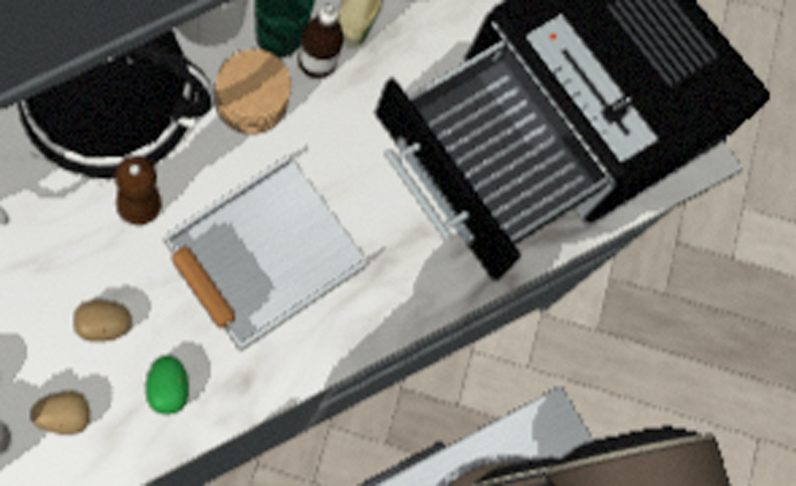

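Enlarged, the two brown potatoes are at crop (103,320) and (62,412). The green one at (167,384) is not meant. The selector is at crop (615,108), i.e. full-frame (478,210), and the red lamp at crop (553,36), so the selector must move toward world +x. First I go for the potato at (288,288).

```bash
cat >> h.py <<'E'
def go(x,y,z,ang=None):
    """shift first then turn; ang = world angle of tool y"""
    s=sense();R=np.array(s['tool_rot']);p=np.array(s['tcp_pos'])
    d=R.T@(np.array([x,y,z])-p)*100
    print('t',round(s['time_s'],1),'tcp',p.round(3),'yang',np.arctan2(R[1,1],R[0,1]).round(3),'q',np.round(s['q'],2),'w',round(s['grip_width'],4),'F',np.round(s['force'],1))
    print('shift cm',d.round(2),'norm',np.linalg.norm(d).round(1),'turn',None if ang is None else round(np.arctan2(R[1,1],R[0,1])-ang,3))
E
python3 - <<'E'
from h import *
go(.472,.304,.15,2.708)
im,d=load('top');W=cloud('top',d)
# panel & handle & roaster
q=W.reshape(-1,3);
m=(abs(W[...,2]-.127)<.006)&(W[...,1]<-.08)&(W[...,1]>-.2)&(W[...,0]>.2)&(W[...,0]<.62)
Q=W[m];c=Q.mean(0);w,V=np.linalg.eigh(np.cov((Q-c)[:,:2].T));print('panel top',len(Q),c.round(3),Q.min(0).round(3),Q.max(0).round(3),np.arctan2(V[1,1],V[0,1]).round(3))
m=(abs(W[...,2]-.165)<.008)&(W[...,1]<-.2)&(W[...,1]>-.6)&(W[...,0]>.2)&(W[...,0]<.7)
Q=W[m];print('roof',len(Q));print(cv2.minAreaRect((Q[:,:2]*1000).astype(np.float32)))
m=(W[...,2]>.186)&(W[...,1]<-.2)&(W[...,1]>-.6)&(W[...,0]>.2)&(W[...,0]<.6)&(W[...,2]<.22)
Q=W[m];print('sel',len(Q),Q.mean(0).round(3))
for r in ((.62,.8),): 
  m=(W[...,2]>.07)&(W[...,2]<.11)&(W[...,1]<-.03)&(W[...,1]>-.118)&(W[...,0]>.3)&(W[...,0]<.56);Q=W[m];print('handle',len(Q),Q.mean(0).round(3),Q.min(0).round(3),Q.max(0).round(3))
E
```

```text
t 0.1 tcp [0.147 0.504 0.231] yang 1.287 q [ 1.29  0.13 -0.04  1.41 -0.    1.57] w 0.0855 F [0.4 0.1 0.4]
shift cm [-36.8  -10.05   8.07] norm 39.0 turn -1.421
panel top 328 [ 0.427 -0.139  0.126] [ 0.297 -0.156  0.121] [ 0.559 -0.124  0.133] -3.064
roof 5129
((511.9820861816406, -376.748291015625), (412.2572937011719, 233.45208740234375), 8.215431213378906)
sel 42 [ 0.388 -0.319  0.201]
handle 155 [ 0.426 -0.099  0.092] [ 0.362 -0.117  0.082] [ 0.487 -0.088  0.103]
```

>>> carry_out:
  motion:
    - [-4.6, -1.26, 1, 0]
    - [-4.6, -1.26, 1, 0]
    - [-4.6, -1.26, 1, 0]
    - [-4.6, -1.26, 1, 0]
    - [-4.6, -1.26, 1, 0]
    - [-4.6, -1.26, 1, 0]
    - [-4.6, -1.26, 1, 0]
    - [-4.6, -1.26, 1, 0]
  gripper: 1
  newtons: 40

```text
time_s: 0.9
tcp_pos: [0.4734, 0.3027, 0.1506]
tool_rot: [[-0.96, 0.28, -0.0], [0.28, 0.96, -0.0], [0.0, -0.0, -1.0]]
force: [0.5, 1.2, 0.2]
grip_width: 0.0854
grip_force: 0.0
```

>>> carry_out:
  motion:
    - [0, 0, 0, -0.142]
    - [0, 0, 0, -0.142]
    - [0, 0, 0, -0.142]
    - [0, 0, 0, -0.142]
    - [0, 0, 0, -0.142]
    - [0, 0, 0, -0.142]
    - [0, 0, 0, -0.142]
    - [0, 0, 0, -0.142]
    - [0, 0, 0, -0.142]
    - [0, 0, 0, -0.142]

```text
time_s: 1.9
tcp_pos: [0.4718, 0.304, 0.1508]
tool_rot: [[-0.416, -0.909, -0.001], [-0.909, 0.416, -0.001], [0.001, 0.001, -1.0]]
force: [-0.3, 0.0, 0.2]
grip_width: 0.085
grip_force: 0.0
```

```bash
cat >> h.py <<'E'
def pots():
    im,d=snap('top');W=cloud('top',d);hsv=cv2.cvtColor(im,cv2.COLOR_BGR2HSV)
    sat=(hsv[...,1]>90)&(hsv[...,0]>8)&(hsv[...,0]<28)&(W[...,2]<.12)&(W[...,0]>.2)&(W[...,0]<.6)
    n,l,st,c=cv2.connectedComponentsWithStats(sat.astype('uint8'))
    for i in range(1,n):
        if st[i,4]>40:
            Q=W[l==i];m=Q[:,:2].mean(0);w,V=np.linalg.eigh(np.cov((Q[:,:2]-m).T))
            print('blob',st[i,4],c[i].round(),Q.mean(0).round(3),'zmax',Q[:,2].max().round(3),'ang',np.arctan2(V[1,1],V[0,1]).round(3))
E
python3 - <<'E'
from h import *
pots()
go(.472,.304,.008,2.708)
E
```

```text
blob 107 [292. 289.] [0.464 0.291 0.033] zmax 0.045 ang 2.437
blob 241 [272. 323.] [0.393 0.396 0.035] zmax 0.048 ang 1.115
blob 57 [136. 334.] [0.546 0.78  0.095] zmax 0.117 ang 1.599
blob 64 [ 86. 360.] [0.54  0.942 0.096] zmax 0.12 ang 1.616
blob 526 [ 24. 393.] [0.533 1.132 0.104] zmax 0.116 ang -2.961
blob 362 [ 43. 426.] [0.43  1.137 0.053] zmax 0.12 ang 2.668
t 1.9 tcp [0.472 0.304 0.151] yang 2.718 q [ 0.57  0.21 -0.12  1.25 -0.   -0.57] w 0.0853 F [ 0.1 -0.3  0.1]
shift cm [-0.02 -0.03 14.28] norm 14.3 turn 0.01
```

>>> carry_out:
  motion:
    - [0, 0, 3.5, 0]
    - [0, 0, 3.5, 0]
    - [0, 0, 3.5, 0]
    - [0, 0, 2.5, 0]
    - [0, 0, 1.3, 0]

```text
time_s: 2.45
tcp_pos: [0.4705, 0.3031, 0.0055]
tool_rot: [[-0.423, -0.906, -0.004], [-0.906, 0.423, -0.002], [0.004, 0.002, -1.0]]
force: [-0.7, 0.0, -0.0]
grip_width: 0.0852
grip_force: 0.0
```

>>> carry_out:
  motion:
    - [0, 0, 0, 0]
    - [0, 0, 0, 0]
    - [0, 0, 0, 0]
    - [0, 0, 0, 0]
    - [0, 0, 0, 0]
    - [0, 0, 0, 0]
    - [0, 0, 0, 0]
    - [0, 0, 0, 0]
  gripper: -1

```text
time_s: 3.25
tcp_pos: [0.4733, 0.305, 0.01]
tool_rot: [[-0.421, -0.907, 0.003], [-0.907, 0.421, 0.002], [-0.003, -0.002, -1.0]]
force: [-0.1, 1.1, 6.6]
grip_width: 0.0495
grip_force: 41.9
```

>>> carry_out:
  motion:
    - [0, 0, -2, 0]
    - [0, 0, -3, 0]
    - [0, 0, -3, 0]
    - [0, 0, -2, 0]

```text
time_s: 3.65
tcp_pos: [0.4725, 0.3044, 0.1106]
tool_rot: [[-0.421, -0.907, 0.002], [-0.907, 0.421, 0.001], [-0.002, -0.001, -1.0]]
force: [-0.2, 0.9, -1.6]
grip_width: 0.0496
grip_force: 42.2
```

```bash
python3 - <<'E'
from h import *
go(.498,.105,.1,1.717)
E
```

```text
t 3.6 tcp [0.472 0.304 0.111] yang 2.707 q [ 0.57  0.22 -0.19  1.16 -0.   -0.56] w 0.0496 F [-0.2  0.9 -1.6]
shift cm [ 17.01 -10.71   1.05] norm 20.1 turn 0.99
```

>>> carry_out:
  motion:
    - [3.4, -2.14, 0, 0]
    - [3.4, -2.14, 0, 0]
    - [3.4, -2.14, 0, 0]
    - [3.4, -2.14, 0, 0]
    - [3.4, -2.14, 0, 0]

```text
time_s: 4.15
tcp_pos: [0.4973, 0.1034, 0.1085]
tool_rot: [[-0.421, -0.907, 0.0], [-0.907, 0.421, 0.0], [-0.0, -0.0, -1.0]]
force: [1.7, 0.1, -0.2]
grip_width: 0.0498
grip_force: 42.2
```

>>> carry_out:
  motion:
    - [0, 0, 0, 0.1415]
    - [0, 0, 0, 0.1415]
    - [0, 0, 0, 0.1415]
    - [0, 0, 0, 0.1415]
    - [0, 0, 0, 0.1415]
    - [0, 0, 0, 0.1415]
    - [0, 0, 0, 0.1415]

```text
time_s: 4.85
tcp_pos: [0.4973, 0.1049, 0.1084]
tool_rot: [[-0.99, -0.139, -0.0], [-0.139, 0.99, -0.0], [0.0, 0.0, -1.0]]
force: [-0.3, 0.2, -0.9]
grip_width: 0.05
grip_force: 42.2
```

```bash
python3 - <<'E'
from h import *
go(.498,.105,.014,1.717)
E
```

```text
t 4.8 tcp [0.497 0.105 0.108] yang 1.71 q [ 0.21  0.12 -0.31  1.13  0.    0.07] w 0.05 F [-0.3  0.2 -0.9]
shift cm [-0.07  0.    9.44] norm 9.4 turn -0.007
```

>>> carry_out:
  motion:
    - [0, 0, 3, 0]
    - [0, 0, 3, 0]
    - [0, 0, 2, 0]
    - [0, 0, 1, 0]
    - [0, 0, 0.4, 0]
    - [0, 0, 0, 0]

```text
time_s: 5.45
tcp_pos: [0.4976, 0.105, 0.0145]
tool_rot: [[-0.989, -0.145, -0.0], [-0.145, 0.989, 0.0], [-0.0, 0.0, -1.0]]
force: [0.6, 0.1, -0.5]
grip_width: 0.0498
grip_force: 42.2
```

>>> carry_out:
  motion:
    - [0, 0, 0, 0]
    - [0, 0, 0, 0]
    - [0, 0, 0, 0]
    - [0, 0, 0, 0]
  gripper: 0.6

```text
time_s: 5.85
tcp_pos: [0.4979, 0.105, 0.0149]
tool_rot: [[-0.989, -0.145, 0.001], [-0.145, 0.989, 0.0], [-0.001, 0.0, -1.0]]
force: [-0.1, 0.5, -0.6]
grip_width: 0.0681
grip_force: 0.0
```

>>> carry_out:
  motion:
    - [0, 0, -2, 0]
    - [0, 0, -3, 0]
    - [0, 0, -4, 0]
    - [0, 0, -4, 0]

```text
time_s: 6.25
tcp_pos: [0.497, 0.1048, 0.1456]
tool_rot: [[-0.989, -0.145, -0.001], [-0.145, 0.989, -0.0], [0.001, -0.0, -1.0]]
force: [1.1, 0.7, -0.4]
grip_width: 0.0684
grip_force: 0.0
```

```bash
python3 - <<'E'
from h import *
pots()
go(.394,.397,.14,2.69)
E
```

```text
blob 153 [301. 246.] [0.575 0.201 0.051] zmax 0.119 ang 1.256
blob 207 [338. 256.] [0.491 0.107 0.038] zmax 0.049 ang -3.073
blob 241 [325. 276.] [0.447 0.179 0.06 ] zmax 0.068 ang -3.024
blob 243 [273. 323.] [0.393 0.396 0.036] zmax 0.049 ang 1.112
blob 58 [136. 333.] [0.546 0.779 0.1  ] zmax 0.12 ang 1.607
blob 70 [ 84. 361.] [0.54  0.945 0.098] zmax 0.119 ang 1.604
blob 526 [ 24. 393.] [0.533 1.132 0.104] zmax 0.12 ang -2.967
blob 353 [ 42. 426.] [0.429 1.137 0.054] zmax 0.119 ang 2.641
t 6.3 tcp [0.5   0.105 0.153] yang 1.717 q [ 0.21  0.1  -0.24  1.22 -0.    0.06] w 0.068 F [2.  0.8 5.2]
shift cm [ 6.27 30.38  1.24] norm 31.0 turn -0.973
```

>>> carry_out:
  motion:
    - [0.83, 3.7, 0, 0]
    - [0.83, 3.7, 0, 0]
    - [0.83, 3.7, 0, 0]
    - [0.83, 3.7, 0, 0]
    - [0.83, 3.7, 0, 0]
    - [0.83, 3.7, 0, 0]
    - [0.83, 3.7, 0, 0]
    - [0.83, 3.7, 0, 0]
  gripper: 1

```text
time_s: 7.1
tcp_pos: [0.3881, 0.3896, 0.1444]
tool_rot: [[-0.989, -0.145, 0.0], [-0.145, 0.989, 0.0], [-0.0, 0.0, -1.0]]
force: [0.5, -0.3, 0.9]
grip_width: 0.0855
grip_force: 0.0
```

>>> carry_out:
  motion:
    - [0, 0, 0, -0.139]
    - [0, 0, 0, -0.139]
    - [0, 0, 0, -0.139]
    - [0, 0, 0, -0.139]
    - [0, 0, 0, -0.139]
    - [0, 0, 0, -0.139]
    - [0, 0, 0, -0.139]

```text
time_s: 7.8
tcp_pos: [0.3889, 0.3882, 0.1443]
tool_rot: [[-0.432, -0.902, 0.0], [-0.902, 0.432, 0.0], [-0.0, -0.0, -1.0]]
force: [-0.2, -0.5, 0.2]
grip_width: 0.0852
grip_force: 0.0
```

```bash
python3 - <<'E'
from h import *
go(.391,.389,.01,2.69)
im,d=snap('top');W=cloud('top',d)
m=(W[...,2]>.07)&(W[...,2]<.1)&(abs(W[...,0]-.4)<.04)&(abs(W[...,1]-.475)<.03);print(m.sum(),W[m].mean(0),W[m].min(0),W[m].max(0))
cv2.imwrite('pics/crop2.png',cv2.resize(im[200:380,180:400],None,fx=3,fy=3,interpolation=cv2.INTER_CUBIC))
E
```

```text
t 7.8 tcp [0.389 0.388 0.144] yang 2.695 q [ 0.78  0.18 -0.16  1.23 -0.   -0.34] w 0.0852 F [-0.2 -0.5  0.2]
shift cm [-0.16 -0.16 13.43] norm 13.4 turn 0.005
101 [0.40429989 0.47648312 0.0850844 ] [0.38850937 0.46105806 0.07116217] [0.42323251 0.49340432 0.09391725]
```

View pics/crop2.png

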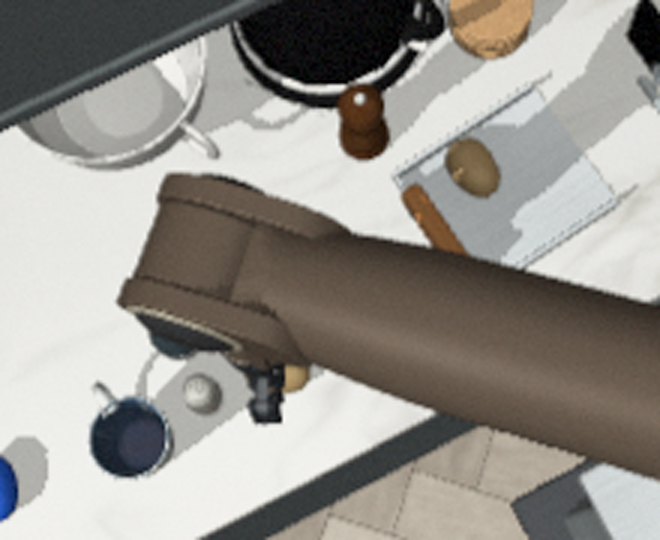

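The first potato lies on the tray at crop (472,166). The second peeks out at crop (295,378) beside the finger, clear of the salt shaker at (203,390). Descending.

>>> carry_out:
  motion:
    - [0, 0, 3.5, 0]
    - [0, 0, 3.5, 0]
    - [0, 0, 3.4, 0]
    - [0, 0, 2, 0]
    - [0, 0, 1, 0]

```text
time_s: 8.35
tcp_pos: [0.3878, 0.3871, 0.0081]
tool_rot: [[-0.439, -0.899, -0.002], [-0.899, 0.439, -0.002], [0.003, 0.001, -1.0]]
force: [-0.7, -1.2, 0.6]
grip_width: 0.0856
grip_force: 0.0
```

>>> carry_out:
  motion:
    - [0, 0, 0, 0]
    - [0, 0, 0, 0]
    - [0, 0, 0, 0]
    - [0, 0, 0, 0]
    - [0, 0, 0, 0]
    - [0, 0, 0, 0]
    - [0, 0, 0, 0]
    - [0, 0, 0, 0]
  gripper: -1

```text
time_s: 9.15
tcp_pos: [0.3896, 0.3889, 0.0119]
tool_rot: [[-0.437, -0.899, 0.002], [-0.899, 0.437, 0.002], [-0.003, -0.001, -1.0]]
force: [-1.5, -1.0, 5.4]
grip_width: 0.0495
grip_force: 41.4
```

>>> carry_out:
  motion:
    - [0, 0, -2, 0]
    - [0, 0, -3, 0]
    - [0, 0, -3, 0]
    - [0, 0, -2, 0]

```text
time_s: 9.55
tcp_pos: [0.3894, 0.3887, 0.1129]
tool_rot: [[-0.437, -0.899, 0.002], [-0.899, 0.437, 0.002], [-0.003, -0.001, -1.0]]
force: [1.6, 0.4, -0.5]
grip_width: 0.0497
grip_force: 42.2
```

```bash
python3 - <<'E'
from h import *
go(.418,.098,.11,1.717)
E
```

```text
t 9.6 tcp [0.389 0.389 0.113] yang 2.689 q [ 0.78  0.2  -0.22  1.16 -0.   -0.33] w 0.0497 F [ 1.6  0.4 -0.5]
shift cm [ 24.9  -15.27   0.24] norm 29.2 turn 0.972
```

>>> carry_out:
  motion:
    - [3.63, -2.1, 0, 0]
    - [3.63, -2.1, 0, 0]
    - [3.63, -2.1, 0, 0]
    - [3.63, -2.1, 0, 0]
    - [3.63, -2.1, 0, 0]
    - [3.63, -2.1, 0, 0]
    - [3.63, -2.1, 0, 0]

```text
time_s: 10.25
tcp_pos: [0.4101, 0.0938, 0.1109]
tool_rot: [[-0.437, -0.9, 0.002], [-0.9, 0.437, 0.0], [-0.001, -0.001, -1.0]]
force: [0.9, -0.2, -1.5]
grip_width: 0.05
grip_force: 42.2
```

>>> carry_out:
  motion:
    - [0, 0, 0, 0.139]
    - [0, 0, 0, 0.139]
    - [0, 0, 0, 0.139]
    - [0, 0, 0, 0.139]
    - [0, 0, 0, 0.139]
    - [0, 0, 0, 0.139]
    - [0, 0, 0, 0.139]

```text
time_s: 10.95
tcp_pos: [0.4102, 0.0954, 0.1107]
tool_rot: [[-0.99, -0.139, 0.001], [-0.139, 0.99, 0.0], [-0.001, 0.0, -1.0]]
force: [-0.4, 0.2, -1.1]
grip_width: 0.0495
grip_force: 42.2
```

```bash
python3 - <<'E'
from h import *
go(.411,.096,.017,1.717)
E
```

```text
t 10.9 tcp [0.41  0.095 0.111] yang 1.711 q [ 0.23 -0.04 -0.48  1.13  0.    0.09] w 0.0495 F [-0.4  0.2 -1.1]
shift cm [-0.07  0.05  9.37] norm 9.4 turn -0.006
```

>>> carry_out:
  motion:
    - [0, 0, 3, 0]
    - [0, 0, 3, 0]
    - [0, 0, 2, 0]
    - [0, 0, 1, 0]
    - [0, 0, 0.4, 0]
    - [0, 0, 0, 0]

```text
time_s: 11.55
tcp_pos: [0.4103, 0.0954, 0.0166]
tool_rot: [[-0.989, -0.145, 0.0], [-0.145, 0.989, 0.0], [-0.0, 0.0, -1.0]]
force: [0.7, -1.0, -0.9]
grip_width: 0.0497
grip_force: 42.2
```

>>> carry_out:
  motion:
    - [0, 0, 0, 0]
    - [0, 0, 0, 0]
    - [0, 0, 0, 0]
    - [0, 0, 0, 0]
  gripper: 0.6

```text
time_s: 11.95
tcp_pos: [0.4105, 0.0955, 0.0168]
tool_rot: [[-0.989, -0.145, 0.001], [-0.145, 0.989, 0.0], [-0.001, 0.0, -1.0]]
force: [-0.3, -0.4, -0.1]
grip_width: 0.0683
grip_force: 0.0
```

>>> carry_out:
  motion:
    - [0, 0, -2, 0]
    - [0, 0, -3, 0]
    - [0, 0, -4, 0]
    - [0, 0, -4, 0]
    - [0, 2.5, 0, 0]
    - [0, 3, 0, 0]
    - [0, 3, 0, 0]
    - [0, 3, 0, 0]
    - [0, 3, 0, 0]
    - [0, 3, 0, 0]

```text
time_s: 12.95
tcp_pos: [0.3844, 0.2697, 0.1465]
tool_rot: [[-0.989, -0.145, 0.0], [-0.145, 0.989, 0.0], [-0.0, 0.0, -1.0]]
force: [0.4, -0.3, -0.2]
grip_width: 0.0683
grip_force: 0.0
```

```bash
python3 - <<'E'
from h import *
pots()
im,d=load('top')
cv2.imwrite('pics/crop3.png',cv2.resize(im[180:380,250:470],None,fx=3,fy=3,interpolation=cv2.INTER_CUBIC))
go(.446,.179,.12,1.717)
E
```

```text
blob 61 [135. 334.] [0.546 0.781 0.096] zmax 0.117 ang 1.609
blob 71 [ 85. 361.] [0.54  0.943 0.096] zmax 0.118 ang 1.61
blob 520 [ 24. 393.] [0.533 1.132 0.103] zmax 0.118 ang -3.003
blob 365 [ 42. 426.] [0.43  1.137 0.054] zmax 0.119 ang 2.651
t 13.0 tcp [0.384 0.273 0.146] yang 1.719 q [ 0.62  0.04 -0.32  1.21  0.    0.47] w 0.0686 F [0.7 3.6 0.2]
shift cm [ -4.71 -10.23   2.62] norm 11.6 turn 0.002
```

View pics/crop3.png

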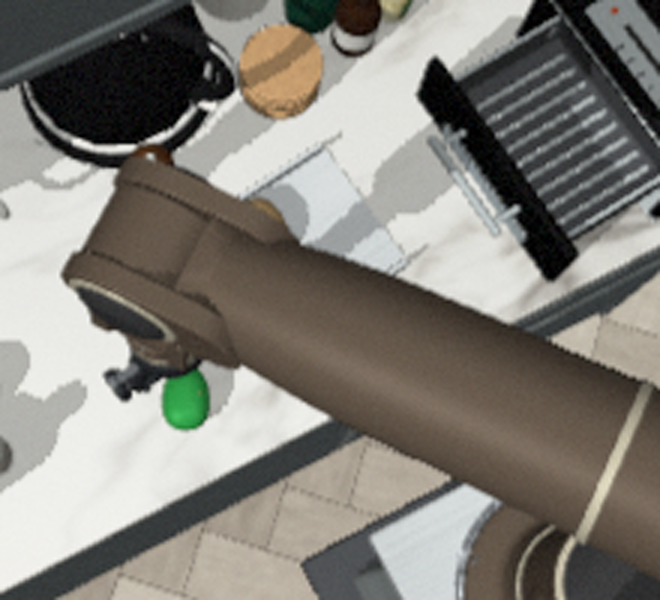

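The arm hides the tray here, so I'll check both potatoes numerically from the side camera.

```bash
sed -i "s/def pots():/def pots(cam='top'):/;s/snap('top');W=cloud('top',d);hsv/snap(cam);W=cloud(cam,d);hsv/" h.py; python3 - <<'E'
from h import *
pots('side')
im,d=load('side')
cv2.imwrite('pics/crop4.png',cv2.resize(im[130:330,270:470],None,fx=3,fy=3,interpolation=cv2.INTER_CUBIC))
E
```

```text
blob 300 [297. 253.] [0.583 0.214 0.06 ] zmax 0.12 ang -2.847
blob 527 [339. 249.] [0.457 0.151 0.046] zmax 0.069 ang 2.21
blob 81 [265. 384.] [0.543 0.797 0.099] zmax 0.12 ang 1.486
blob 108 [250. 442.] [0.537 0.957 0.099] zmax 0.118 ang 1.49
```

View pics/crop4.png

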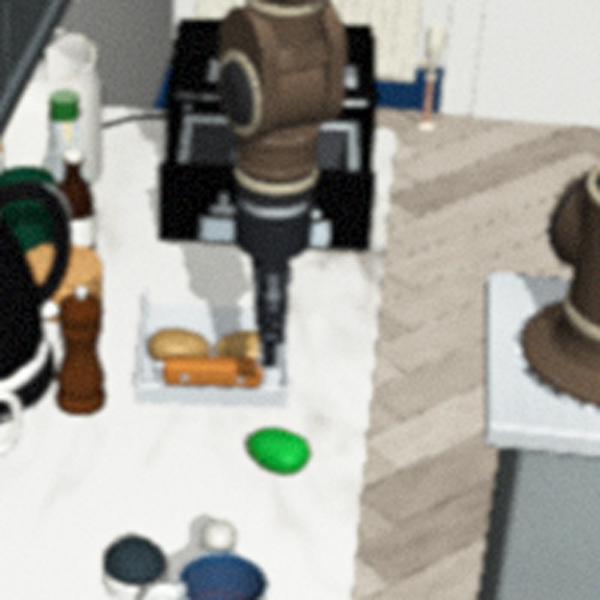

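Both potatoes lie on the tray, at crop (178,345) and (240,346). Next I pinch the top of the grip bar.

>>> carry_out:
  motion:
    - [-1.18, -2.56, 0, 0]
    - [-1.18, -2.56, 0, 0]
    - [-1.18, -2.56, 0, 0]
    - [-1.18, -2.56, 0, 0]
    - [0, 0, 0, 0]
    - [0, 0, 3, 0]
    - [0, 0, 3, 0]
    - [0, 0, 2, 0]
    - [0, 0, 1.5, 0]
    - [0, 0, 0, 0]
  gripper: 0.2

```text
time_s: 14.05
tcp_pos: [0.4443, 0.1734, 0.0494]
tool_rot: [[-0.989, -0.145, -0.004], [-0.145, 0.989, -0.001], [0.004, -0.001, -1.0]]
force: [-0.1, 0.3, 0.3]
grip_width: 0.0512
grip_force: 0.0
```

```bash
python3 - <<'E'
from h import *
go(.447,.179,.050,1.717)
E
```

```text
t 14.1 tcp [0.444 0.173 0.049] yang 1.717 q [ 0.37  0.11 -0.47  1.    0.    0.23] w 0.0512 F [-0.1  0.3  0.3]
shift cm [-0.35  0.52 -0.06] norm 0.6 turn -0.0
```

>>> carry_out:
  motion:
    - [-0.3, 0.5, 0, 0]
    - [0, 0, 0, 0]

```text
time_s: 14.25
tcp_pos: [0.4495, 0.1803, 0.0525]
tool_rot: [[-0.989, -0.146, 0.002], [-0.146, 0.989, 0.001], [-0.002, 0.001, -1.0]]
force: [-0.0, 1.0, -0.3]
grip_width: 0.0511
grip_force: 0.0
```

>>> carry_out:
  motion:
    - [0, 0, 0, 0]
    - [0, 0, 0, 0]
    - [0, 0, 0, 0]
    - [0, 0, 0, 0]
    - [0, 0, 0, 0]
    - [0, 0, 0, 0]
  gripper: -1
  newtons: 120

```text
time_s: 14.85
tcp_pos: [0.4491, 0.1793, 0.0528]
tool_rot: [[-0.989, -0.145, 0.002], [-0.145, 0.989, 0.0], [-0.002, -0.0, -1.0]]
force: [-0.8, -2.1, 7.9]
grip_width: 0.0221
grip_force: 117.8
```

>>> carry_out:
  motion:
    - [0, 0, -0.3, 0]
    - [0, 0, -0.7, 0]
    - [0, 0, -1, 0]
    - [0, 0, -1, 0]
    - [0, 0, -1, 0]
    - [0, 0, 0, 0]

```text
time_s: 15.45
tcp_pos: [0.4496, 0.1799, 0.0932]
tool_rot: [[-0.989, -0.145, 0.003], [-0.145, 0.989, 0.001], [-0.003, 0.001, -1.0]]
force: [-0.3, -0.9, -4.4]
grip_width: 0.0218
grip_force: 118.2
```

```bash
python3 - <<'E'
from h import *
print(np.round(sense()['ft_torque'],2),sense()['grip_force'])
pots('side');im,d=load('side');W=cloud('side',d)
cv2.imwrite('pics/crop5.png',cv2.resize(im[130:330,270:470],None,fx=3,fy=3,interpolation=cv2.INTER_CUBIC))
go(.420,-.051,.2,1.65)
E
```

```text
[ 0.28  0.   -0.01] 118.16860442049801
blob 516 [340. 240.] [0.452 0.153 0.085] zmax 0.109 ang -3.125
blob 303 [297. 253.] [0.583 0.213 0.059] zmax 0.119 ang -2.837
blob 82 [265. 384.] [0.543 0.797 0.098] zmax 0.118 ang 1.467
blob 105 [250. 442.] [0.537 0.957 0.099] zmax 0.12 ang 1.483
t 15.5 tcp [0.449 0.18  0.092] yang 1.717 q [ 0.38  0.09 -0.39  1.09  0.    0.23] w 0.0223 F [ 0.5 -0.3 -4.9]
shift cm [  6.22 -22.4  -10.79] norm 25.6 turn 0.067
```

View pics/crop5.png

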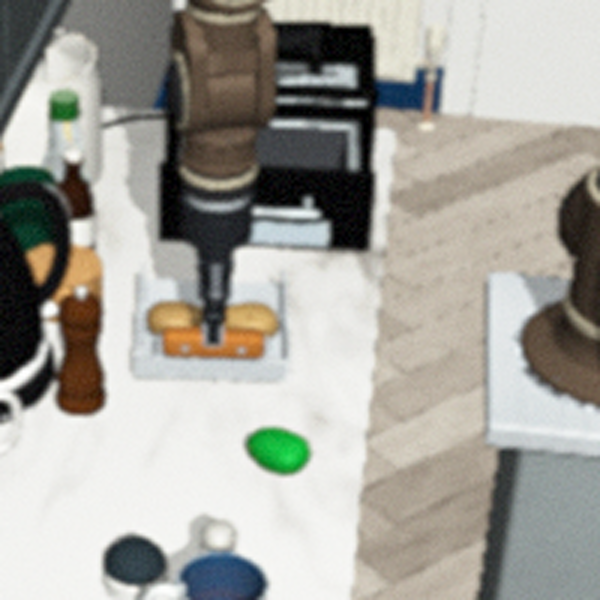

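The tray is level at 40 mm above the worktop with both potatoes on it, at crop (178,318) and (253,318). Now I raise it, align it and carry it over.

>>> carry_out:
  motion:
    - [0, 0, -0.7, 0]
    - [0, 0, -1.5, 0]
    - [0, 0, -2, 0]
    - [0, 0, -2, 0]
    - [0, 0, -2, 0]
    - [0, 0, -2, 0]
    - [0, 0, -1, 0.02]
    - [0, 0, -0.4, 0.03]
    - [0, 0, 0, 0.017]
    - [0, 0, 0, 0]

```text
time_s: 16.5
tcp_pos: [0.4482, 0.1793, 0.2067]
tool_rot: [[-0.997, -0.078, -0.001], [-0.078, 0.997, -0.0], [0.001, -0.0, -1.0]]
force: [-0.4, 0.3, -6.1]
grip_width: 0.0218
grip_force: 118.3
```

```bash
python3 - <<'E'
from h import *
go(.420,-.051,.205,1.65)
E
```

```text
t 16.5 tcp [0.448 0.179 0.207] yang 1.649 q [ 0.38  0.05 -0.18  1.34  0.    0.3 ] w 0.0218 F [-0.4  0.3 -6.1]
shift cm [  4.61 -22.74   0.18] norm 23.2 turn -0.001
```

>>> carry_out:
  motion:
    - [0.16, -0.8, 0, 0]
    - [0.3, -1.5, 0, 0]
    - [0.5, -2.5, 0, 0]
    - [0.61, -3, 0, 0]
    - [0.61, -3, 0, 0]
    - [0.61, -3, 0, 0]
    - [0.61, -3, 0, 0]
    - [0.5, -2.5, 0, 0]
    - [0.3, -1.5, 0, 0]
    - [0.2, -1, 0, 0]

```text
time_s: 17.5
tcp_pos: [0.4207, -0.0433, 0.2071]
tool_rot: [[-0.997, -0.076, -0.001], [-0.076, 0.997, -0.0], [0.001, -0.0, -1.0]]
force: [1.4, -0.1, -5.4]
grip_width: 0.0224
grip_force: 118.4
```

>>> carry_out:
  motion:
    - [0.15, -0.6, 0, 0]
    - [0, -0.3, 0, 0]
    - [0, 0, 0, 0]

```text
time_s: 17.8
tcp_pos: [0.4209, -0.0505, 0.2072]
tool_rot: [[-0.997, -0.079, -0.0], [-0.079, 0.997, 0.0], [0.0, 0.0, -1.0]]
force: [-0.6, 0.9, -4.1]
grip_width: 0.0223
grip_force: 118.4
```

```bash
python3 - <<'E'
from h import *
pots('top');im,d=load('top');W=cloud('top',d)
cv2.imwrite('pics/crop6.png',np.hstack([cv2.resize(im[150:320,300:520],None,fx=1.8,fy=1.8,interpolation=cv2.INTER_CUBIC),cv2.resize(grab_frame('side')[0][130:300,260:480],None,fx=1.8,fy=1.8,interpolation=cv2.INTER_CUBIC)]))
go(.420,-.051,.184,1.65)
m=(abs(W[...,2]-.127)<.006)&(W[...,1]<-.1)&(W[...,1]>-.2)&(W[...,0]>.25)&(W[...,0]<.62)
Q=W[m];print(len(Q),Q.mean(0),Q.min(0),Q.max(0))
E
```

```text
blob 153 [301. 246.] [0.575 0.201 0.051] zmax 0.119 ang 1.261
blob 62 [136. 333.] [0.546 0.779 0.096] zmax 0.12 ang 1.616
blob 68 [ 86. 360.] [0.54  0.941 0.095] zmax 0.119 ang 1.591
blob 529 [ 24. 393.] [0.534 1.132 0.103] zmax 0.12 ang -2.997
blob 358 [ 42. 426.] [0.429 1.138 0.054] zmax 0.12 ang 2.634
t 17.9 tcp [ 0.421 -0.05   0.207] yang 1.65 q [-0.12 -0.06 -0.29  1.35  0.   -0.2 ] w 0.0223 F [ 0.3  0.8 -4.8]
shift cm [ 0.11 -0.09  2.32] norm 2.3 turn 0.0
87 [ 0.37644405 -0.14257057  0.12626361] [ 0.29777353 -0.15575817  0.12124126] [ 0.55694361 -0.12392539  0.13272923]
```

View pics/crop6.png

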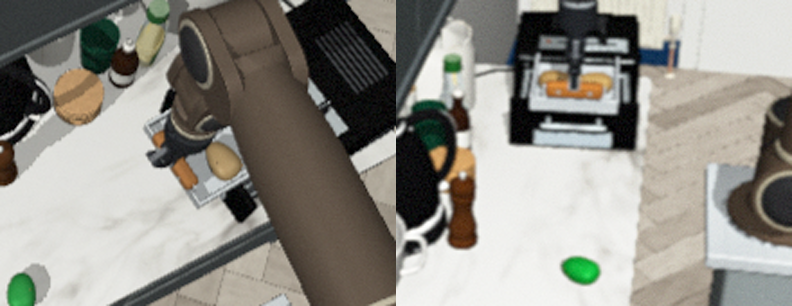

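The tray is over the panel, centred on the drawer with both potatoes on it. I lower it to just above the panel, then ease the grip so it can pivot on the panel.

>>> carry_out:
  motion:
    - [0, 0, 0.7, 0]
    - [0, 0, 1, 0]
    - [0, 0, 0.6, 0]
    - [0, 0, 0, 0]
    - [0, 0, 0, 0]

```text
time_s: 18.4
tcp_pos: [0.4208, -0.0504, 0.184]
tool_rot: [[-0.997, -0.079, -0.001], [-0.079, 0.997, 0.0], [0.001, 0.0, -1.0]]
force: [-0.0, 0.8, -4.7]
grip_width: 0.0219
grip_force: 118.4
```

>>> carry_out:
  motion:
    - [0, 0, 0, 0]
    - [0, 0, 0, 0]
    - [0, 0, 0, 0]
    - [0, 0, 0, 0]
  newtons: 20

```text
time_s: 18.8
tcp_pos: [0.4211, -0.0505, 0.1845]
tool_rot: [[-0.997, -0.079, 0.0], [-0.079, 0.997, -0.0], [-0.0, -0.0, -1.0]]
force: [-0.8, -0.6, -4.4]
grip_width: 0.0222
grip_force: 118.5
```

```bash
cat >> h.py <<'E'
def st():
    s=sense();print('t',round(s['time_s'],1),np.round(s['tcp_pos'],4),'w',round(s['grip_width'],4),'gf',round(s['grip_force'],1),'F',np.round(s['force'],1),'T',np.round(s['ft_torque'],2))
def traypitch(cam='side'):
    # bright tray pixels: fit plane of points near tray, printing back/bar/front heights
    im,d=snap(cam);W=cloud(cam,d)
    hsv=cv2.cvtColor(im,cv2.COLOR_BGR2HSV)
    bar=(hsv[...,1]>120)&(hsv[...,0]<20)&(abs(W[...,0]-.43)<.07)&(W[...,1]<.0)&(W[...,1]>-.16)
    print('bar',bar.sum(),W[bar].mean(0).round(3) if bar.any() else '',W[bar].min(0).round(3),W[bar].max(0).round(3))
    return im,W
E
python3 - <<'E'
from h import *
st();traypitch()
E
```

```text
t 18.8 [ 0.4211 -0.0505  0.1845] w 0.0222 gf 118.5 F [-0.8 -0.6 -4.4] T [ 0.27  0.   -0.02]
bar 302 [ 0.423 -0.066  0.179] [ 0.364 -0.137  0.156] [ 0.491 -0.024  0.198]
```

>>> carry_out:
  motion:
    - [0, 0, 0, 0]
    - [0, 0, 0, 0]
    - [0, 0, 0, 0]
    - [0, 0, 0, 0]
    - [0, 0, 0, 0]
  gripper: -1
  newtons: 20

```text
time_s: 19.35
tcp_pos: [0.421, -0.0504, 0.1843]
tool_rot: [[-0.997, -0.079, -0.0], [-0.079, 0.997, 0.0], [0.0, 0.0, -1.0]]
force: [-0.3, 0.5, -4.9]
grip_width: 0.0222
grip_force: 118.5
```

```bash
python3 - <<'E'
from h import *
st();traypitch()
E
```

```text
t 19.4 [ 0.421  -0.0504  0.1843] w 0.0222 gf 118.5 F [-0.3  0.5 -4.9] T [ 0.26 -0.01 -0.02]
bar 302 [ 0.423 -0.066  0.179] [ 0.364 -0.144  0.16 ] [ 0.491 -0.028  0.199]
```

>>> carry_out:
  motion:
    - [0, 0, 0, 0]
    - [0, 0, 0, 0]
  gripper: -0.7
  newtons: 30

```text
time_s: 19.6
tcp_pos: [0.421, -0.0505, 0.1843]
tool_rot: [[-0.997, -0.079, -0.0], [-0.079, 0.997, -0.0], [0.0, -0.0, -1.0]]
force: [0.1, 0.5, -4.8]
grip_width: 0.0217
grip_force: 118.5
```

```bash
python3 - <<'E'
from h import *
st()
E
```

```text
t 19.6 [ 0.421  -0.0505  0.1843] w 0.0217 gf 118.5 F [ 0.1  0.5 -4.8] T [ 0.29  0.04 -0.04]
```

```bash
python3 - <<'E'
from h import *
im=cv2.imread('pics/top0.png')
# fresh depth: roof front edge profile + live tray front edge
f,d=snap('top');W=cloud('top',d)
f2,d2=snap('side');W2=cloud('side',d2)
ex=np.array([.078,-.997])
for n,w in(('top',W),('side',W2)):
  for x0 in (.30,.33,.36,.40,.44,.48,.52,.55):
    m=(abs(w[...,0]-x0)<.015)&(w[...,1]<-.15)&(w[...,1]>-.45)&(w[...,2]>.155)&(w[...,2]<.175)
    t=(abs(w[...,0]-x0)<.015)&(w[...,1]<-.1)&(w[...,1]>-.3)&(w[...,2]>.122)&(w[...,2]<.15)
    print(n,x0,m.sum(),np.sort(w[m][:,1])[-6:].round(3),'|',t.sum(),np.sort(w[t][:,1])[:5].round(3))
E
```

```text
top 0.3 35 [-0.326 -0.325 -0.323 -0.32  -0.32  -0.318] | 22 [-0.156 -0.155 -0.154 -0.154 -0.153]
top 0.33 388 [-0.32  -0.319 -0.319 -0.318 -0.318 -0.317] | 50 [-0.156 -0.155 -0.154 -0.153 -0.153]
top 0.36 380 [-0.319 -0.317 -0.316 -0.316 -0.15  -0.15 ] | 71 [-0.163 -0.162 -0.162 -0.161 -0.16 ]
top 0.4 324 [-0.318 -0.317 -0.316 -0.316 -0.313 -0.151] | 57 [-0.171 -0.17  -0.169 -0.167 -0.167]
top 0.44 345 [-0.323 -0.322 -0.322 -0.321 -0.317 -0.316] | 47 [-0.175 -0.174 -0.174 -0.173 -0.172]
top 0.48 287 [-0.345 -0.345 -0.342 -0.342 -0.341 -0.34 ] | 0 []
top 0.52 263 [-0.352 -0.352 -0.351 -0.351 -0.349 -0.349] | 0 []
top 0.55 251 [-0.355 -0.355 -0.354 -0.353 -0.353 -0.351] | 6 [-0.126 -0.126 -0.125 -0.124 -0.124]
side 0.3 43 [-0.296 -0.296 -0.294 -0.293 -0.292 -0.289] | 39 [-0.296 -0.296 -0.296 -0.296 -0.294]
side 0.33 169 [-0.19  -0.188 -0.168 -0.159 -0.152 -0.151] | 48 [-0.298 -0.297 -0.296 -0.296 -0.295]
side 0.36 164 [-0.211 -0.204 -0.187 -0.185 -0.171 -0.168] | 97 [-0.299 -0.294 -0.293 -0.292 -0.292]
side 0.4 96 [-0.281 -0.279 -0.279 -0.277 -0.276 -0.274] | 63 [-0.293 -0.292 -0.292 -0.291 -0.29 ]
side 0.44 0 [] | 9 [-0.236 -0.235 -0.235 -0.234 -0.231]
side 0.48 80 [-0.28  -0.28  -0.277 -0.276 -0.274 -0.27 ] | 74 [-0.289 -0.287 -0.286 -0.284 -0.283]
side 0.52 180 [-0.189 -0.177 -0.173 -0.169 -0.162 -0.153] | 46 [-0.285 -0.283 -0.281 -0.28  -0.28 ]
side 0.55 162 [-0.27  -0.27  -0.264 -0.263 -0.263 -0.262] | 50 [-0.283 -0.282 -0.282 -0.281 -0.279]
```

>>> carry_out:
  motion:
    - [0, -0.5, 0, 0]
    - [0, -1, 0, 0]
    - [0, -1, 0, 0]
    - [0, -0.5, 0, 0]
    - [0, 0, 0.3, 0]
    - [0, 0, 0, 0]
    - [0, 0, 0, 0]

```text
time_s: 20.4
tcp_pos: [0.4232, -0.0802, 0.1811]
tool_rot: [[-0.997, -0.079, -0.0], [-0.079, 0.997, 0.0], [0.0, 0.0, -1.0]]
force: [-0.8, 0.2, -4.7]
grip_width: 0.022
grip_force: 118.5
```

```bash
python3 - <<'E'
from h import *
st()
E
```

```text
t 20.4 [ 0.4232 -0.0802  0.1811] w 0.022 gf 118.5 F [-0.8  0.2 -4.7] T [ 0.32 -0.01 -0.02]
```

>>> carry_out:
  motion:
    - [0, 0, 0.1, 0]
    - [0, 0, 0, 0]
    - [0, 0, 0, 0]

```text
time_s: 20.7
tcp_pos: [0.4233, -0.0802, 0.1806]
tool_rot: [[-0.997, -0.079, 0.0], [-0.079, 0.997, -0.0], [-0.0, -0.0, -1.0]]
force: [-2.0, 1.1, -0.1]
grip_width: 0.0221
grip_force: 119.0
```

```bash
python3 - <<'E'
from h import *
st()
E
```

```text
t 20.7 [ 0.4233 -0.0802  0.1806] w 0.0221 gf 119.0 F [-2.   1.1 -0.1] T [0.21 0.4  0.  ]
```

>>> carry_out:
  motion:
    - [0, 0, 0.1, 0]
    - [0, 0, 0, 0]
    - [0, 0, 0, 0]

```text
time_s: 21.0
tcp_pos: [0.4234, -0.0806, 0.18]
tool_rot: [[-0.997, -0.079, 0.001], [-0.079, 0.997, -0.001], [-0.001, -0.001, -1.0]]
force: [-4.3, 0.6, 4.8]
grip_width: 0.0221
grip_force: 119.8
```

```bash
python3 - <<'E'
from h import *
st()
E
```

```text
t 21.0 [ 0.4234 -0.0806  0.18  ] w 0.0221 gf 119.8 F [-4.3  0.6  4.8] T [-0.2   0.76 -0.03]
```

>>> carry_out:
  motion:
    - [0, 0, -0.1, 0]
    - [0, 0, 0, 0]

```text
time_s: 21.2
tcp_pos: [0.4235, -0.0805, 0.1804]
tool_rot: [[-0.997, -0.079, 0.0], [-0.079, 0.997, -0.0], [-0.0, -0.0, -1.0]]
force: [-1.4, -0.7, 1.7]
grip_width: 0.0221
grip_force: 119.3
```

>>> carry_out:
  motion:
    - [0, 0, 0, 0]
  gripper: -0.3
  newtons: 20

```text
time_s: 21.3
tcp_pos: [0.4237, -0.0803, 0.1802]
tool_rot: [[-0.997, -0.079, 0.001], [-0.079, 0.997, 0.0], [-0.001, 0.0, -1.0]]
force: [0.1, 0.3, 0.2]
grip_width: 0.0299
grip_force: 0.0
```

>>> carry_out:
  motion:
    - [0, 0, 0, 0]
    - [0, 0, 0, 0]
    - [0, 0, 0, 0]
  gripper: -1
  newtons: 20

```text
time_s: 21.6
tcp_pos: [0.4236, -0.0803, 0.1803]
tool_rot: [[-0.997, -0.079, 0.0], [-0.079, 0.997, 0.0], [-0.0, 0.0, -1.0]]
force: [0.2, 0.3, -0.7]
grip_width: 0.0255
grip_force: 21.3
```

```bash
python3 - <<'E'
from h import *
st(); im,W=traypitch()
cv2.imwrite('pics/s7.png',cv2.resize(im[120:260,290:450],None,fx=4,fy=4,interpolation=cv2.INTER_CUBIC))
E
```

```text
t 21.6 [ 0.4236 -0.0803  0.1803] w 0.0255 gf 21.3 F [ 0.2  0.3 -0.7] T [ 0.04 -0.14 -0.13]
bar 306 [ 0.424 -0.097  0.175] [ 0.361 -0.158  0.08 ] [ 0.494 -0.059  0.448]
```

View pics/s7.png

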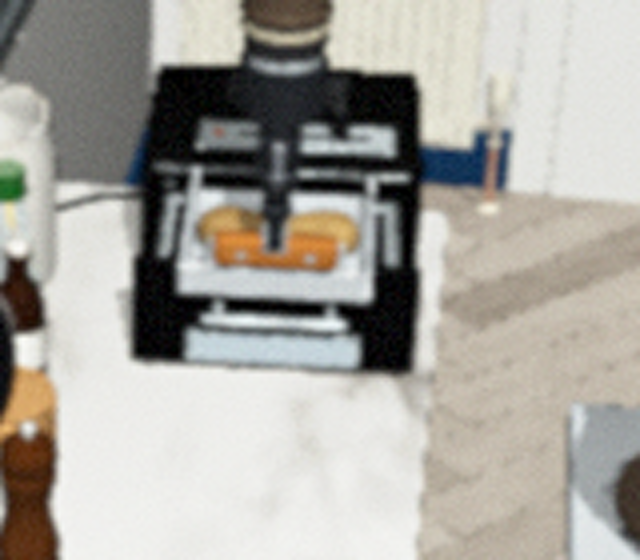

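The tray still rests level on the panel, now held at only 21 N, with both potatoes at crop (230,220) and (322,230). I start the tilt: up and forward in an arc.

>>> carry_out:
  motion:
    - [0, -0.3, -0.3, 0]
    - [0, -0.3, -0.3, 0]
    - [0, -0.3, -0.3, 0]
    - [0, -0.3, -0.3, 0]
    - [0, 0, 0, 0]

```text
time_s: 22.15
tcp_pos: [0.4235, -0.0896, 0.1926]
tool_rot: [[-0.997, -0.08, -0.001], [-0.08, 0.997, 0.008], [0.0, 0.008, -1.0]]
force: [-3.2, 13.5, -0.9]
grip_width: 0.0252
grip_force: 21.4
```

```bash
python3 - <<'E'
from h import *
st(); im,W=traypitch()
cv2.imwrite('pics/s8.png',cv2.resize(im[120:260,290:450],None,fx=4,fy=4,interpolation=cv2.INTER_CUBIC))
E
```

```text
t 22.1 [ 0.4235 -0.0896  0.1926] w 0.0252 gf 21.4 F [-3.2 13.5 -0.9] T [ 3.15  0.59 -0.05]
bar 266 [ 0.424 -0.097  0.186] [ 0.363 -0.16   0.088] [ 0.492 -0.065  0.206]
```

View pics/s8.png

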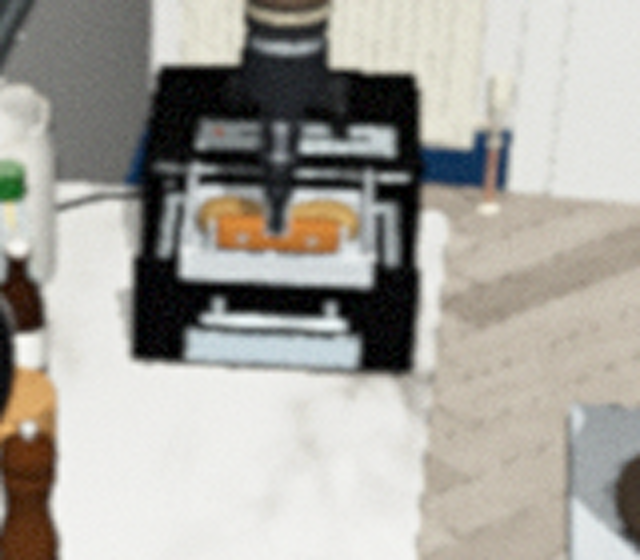

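The tray's front edge is bearing on the roaster front (13 N sideways). I back off and measure the tilt.

>>> carry_out:
  motion:
    - [0, 0.5, 0, 0]
    - [0, 1, 0, 0]
    - [0, 1, 0, 0]
    - [0, 0.5, 0, 0]
    - [0, 0, 0, 0]

```text
time_s: 22.7
tcp_pos: [0.4218, -0.0617, 0.1923]
tool_rot: [[-0.997, -0.08, 0.0], [-0.08, 0.997, -0.0], [-0.0, -0.0, -1.0]]
force: [-0.3, -0.9, -4.3]
grip_width: 0.0256
grip_force: 20.7
```

```bash
cat >> h.py <<'E'
def lips():
    for cam in('side','top'):
        im,d=snap(cam);W=cloud(cam,d);p=np.array(sense()['tcp_pos'])
        ex=np.array([.079,-.997]);ey=np.array([.997,.079])
        u=(W[...,:2]-p[:2])@ex;v=(W[...,:2]-p[:2])@ey
        o=[]
        for a in np.arange(-.01,.21,.02):
            m=(abs(u-a)<.01)&(abs(abs(v)-.082)<.006)&(W[...,2]>.06)&(W[...,2]<.3)
            o.append((round(a,2),int(m.sum()),np.round(np.percentile(W[m][:,2],[10,90]),3).tolist() if m.sum()>3 else None))
        print(cam,o)
E
python3 - <<'E'
from h import *
st(); lips()
E
```

```text
t 22.7 [ 0.4218 -0.0617  0.1923] w 0.0256 gf 20.7 F [-0.3 -0.9 -4.3] T [0.4  0.04 0.02]
side [(np.float64(-0.01), 27, [0.145, 0.17]), (np.float64(0.01), 13, [0.138, 0.169]), (np.float64(0.03), 13, [0.166, 0.172]), (np.float64(0.05), 10, [0.14, 0.169]), (np.float64(0.07), 59, [0.065, 0.143]), (np.float64(0.09), 28, [0.068, 0.169]), (np.float64(0.11), 11, [0.135, 0.167]), (np.float64(0.13), 8, [0.135, 0.161]), (np.float64(0.15), 18, [0.133, 0.162]), (np.float64(0.17), 8, [0.132, 0.163]), (np.float64(0.19), 7, [0.128, 0.142])]
top [(np.float64(-0.01), 24, [0.143, 0.169]), (np.float64(0.01), 41, [0.144, 0.171]), (np.float64(0.03), 50, [0.14, 0.171]), (np.float64(0.05), 25, [0.141, 0.167]), (np.float64(0.07), 43, [0.068, 0.167]), (np.float64(0.09), 17, [0.128, 0.163]), (np.float64(0.11), 0, None), (np.float64(0.13), 0, None), (np.float64(0.15), 0, None), (np.float64(0.17), 0, None), (np.float64(0.19), 0, None)]
```

>>> carry_out:
  motion:
    - [0, -0.6, 0, 0]
    - [0, -0.8, 0, 0]
    - [0, -0.4, 0, 0]
    - [0, 0, 0.5, 0]
    - [0, 0, 0.5, 0]
    - [0, 0, 0.2, 0]
    - [0, 0, 0, 0]
    - [0, 0, 0, 0]

```text
time_s: 23.6
tcp_pos: [0.4235, -0.0806, 0.1807]
tool_rot: [[-0.997, -0.079, 0.001], [-0.079, 0.997, -0.001], [-0.001, -0.001, -1.0]]
force: [-1.7, -0.4, 2.1]
grip_width: 0.0249
grip_force: 21.3
```

```bash
python3 - <<'E'
from h import *
st()
E
```

```text
t 23.6 [ 0.4235 -0.0806  0.1807] w 0.0249 gf 21.3 F [-1.7 -0.4  2.1] T [-0.4   0.1  -0.03]
```

>>> carry_out:
  motion:
    - [0, 0, 0, 0]
    - [0, 0, -0.45, 0]
  gripper: -0.3
  newtons: 20

```text
time_s: 23.8
tcp_pos: [0.4231, -0.0801, 0.1845]
tool_rot: [[-0.997, -0.079, -0.001], [-0.079, 0.997, 0.001], [0.001, 0.001, -1.0]]
force: [0.2, 0.3, -1.0]
grip_width: 0.0299
grip_force: 0.0
```

>>> carry_out:
  motion:
    - [0, 0, 0, 0]
    - [0, 0, 0, 0]
    - [0, 0, 0, 0]
  gripper: -1
  newtons: 20

```text
time_s: 24.1
tcp_pos: [0.4235, -0.0803, 0.1851]
tool_rot: [[-0.997, -0.079, 0.001], [-0.079, 0.997, 0.0], [-0.001, -0.0, -1.0]]
force: [-1.1, 1.6, 2.1]
grip_width: 0.0251
grip_force: 20.3
```

```bash
python3 - <<'E'
from h import *
st();lips()
E
```

```text
t 24.1 [ 0.4235 -0.0803  0.1851] w 0.0251 gf 20.3 F [-1.1  1.6  2.1] T [ 0.08  0.18 -0.02]
side [(np.float64(-0.01), 23, [0.13, 0.152]), (np.float64(0.01), 21, [0.131, 0.16]), (np.float64(0.03), 5, [0.155, 0.161]), (np.float64(0.05), 47, [0.067, 0.154]), (np.float64(0.07), 39, [0.069, 0.157]), (np.float64(0.09), 12, [0.13, 0.16]), (np.float64(0.11), 10, [0.133, 0.16]), (np.float64(0.13), 15, [0.13, 0.159]), (np.float64(0.15), 11, [0.127, 0.156]), (np.float64(0.17), 17, [0.129, 0.159]), (np.float64(0.19), 14, [0.138, 0.163])]
top [(np.float64(-0.01), 21, [0.132, 0.159]), (np.float64(0.01), 41, [0.128, 0.159]), (np.float64(0.03), 46, [0.128, 0.157]), (np.float64(0.05), 54, [0.076, 0.159]), (np.float64(0.07), 19, [0.128, 0.158]), (np.float64(0.09), 13, [0.132, 0.162]), (np.float64(0.11), 0, None), (np.float64(0.13), 0, None), (np.float64(0.15), 0, None), (np.float64(0.17), 0, None), (np.float64(0.19), 0, None)]
```

>>> carry_out:
  motion:
    - [0, 0, -0.3, 0]
    - [0, 0, -0.4, 0]
    - [0, 0, -0.5, 0]
    - [0, 0, 0, 0]
    - [0, 0, 0, 0]

```text
time_s: 24.7
tcp_pos: [0.4237, -0.0806, 0.1973]
tool_rot: [[-0.997, -0.079, 0.001], [-0.079, 0.997, -0.001], [-0.001, -0.001, -1.0]]
force: [-0.3, -0.3, -0.2]
grip_width: -0.0
grip_force: 0.0
```

```bash
python3 - <<'E'
from h import *
st();lips()
E
```

```text
t 24.7 [ 0.4237 -0.0806  0.1973] w -0.0 gf 0.0 F [-0.3 -0.3 -0.2] T [ 0.03 -0.01 -0.04]
side [(np.float64(-0.01), 1, None), (np.float64(0.01), 39, [0.132, 0.161]), (np.float64(0.03), 4, [0.156, 0.159]), (np.float64(0.05), 10, [0.127, 0.16]), (np.float64(0.07), 63, [0.065, 0.134]), (np.float64(0.09), 21, [0.067, 0.158]), (np.float64(0.11), 10, [0.131, 0.16]), (np.float64(0.13), 10, [0.127, 0.16]), (np.float64(0.15), 12, [0.128, 0.157]), (np.float64(0.17), 13, [0.13, 0.16]), (np.float64(0.19), 29, [0.131, 0.164])]
top [(np.float64(-0.01), 0, None), (np.float64(0.01), 41, [0.135, 0.16]), (np.float64(0.03), 44, [0.129, 0.158]), (np.float64(0.05), 31, [0.13, 0.159]), (np.float64(0.07), 41, [0.066, 0.159]), (np.float64(0.09), 17, [0.126, 0.161]), (np.float64(0.11), 0, None), (np.float64(0.13), 0, None), (np.float64(0.15), 0, None), (np.float64(0.17), 0, None), (np.float64(0.19), 0, None)]
```

The bar slipped out, but the tray is balanced level on the panel with the potatoes still on it. So I'll cage the bar loosely and nudge it forward past its balance point, so it tips under its own weight.

>>> carry_out:
  motion:
    - [0, 0, -1, 0]
    - [0, 0, -1, 0]
    - [0, 0, 0, 0]
    - [0, 0, 0, 0]
  gripper: 0.3

```text
time_s: 25.2
tcp_pos: [0.4237, -0.0805, 0.2174]
tool_rot: [[-0.997, -0.079, 0.001], [-0.079, 0.997, -0.0], [-0.001, -0.0, -1.0]]
force: [-0.9, 0.7, -0.6]
grip_width: 0.055
grip_force: 0.0
```

```bash
cat >> h.py <<'E'
def bar():
    for cam in('top','side'):
        im,d=snap(cam);W=cloud(cam,d);hsv=cv2.cvtColor(im,cv2.COLOR_BGR2HSV)
        m=(hsv[...,1]>125)&(hsv[...,0]<14)&(abs(W[...,0]-.43)<.08)&(W[...,1]<.02)&(W[...,1]>-.2)&(W[...,2]<.26)&(W[...,2]>.13)
        n,l,s,c=cv2.connectedComponentsWithStats(m.astype('uint8'))
        if n>1:
            i=1+s[1:,4].argmax();Q=W[l==i];print(cam,'bar',len(Q),'med',np.median(Q,0).round(3),'y',np.percentile(Q[:,1],[3,97]).round(3),'z',np.percentile(Q[:,2],[3,97]).round(3))
    return im,W
E
python3 - <<'E'
from h import *
st();bar()
E
```

```text
t 25.2 [ 0.4237 -0.0805  0.2174] w 0.055 gf 0.0 F [-0.9  0.7 -0.6] T [ 0.02  0.01 -0.  ]
top bar 2 med [ 0.463 -0.074  0.186] y [-0.075 -0.073] z [0.18  0.191]
side bar 4 med [ 0.459 -0.076  0.166] y [-0.079 -0.069] z [0.164 0.17 ]
```

```bash
python3 - <<'E'
from h import *
for cam in('top','side'):
    im,d=snap(cam);W=cloud(cam,d)
    u=(W[...,0]-.4237)*.079-(W[...,1]+.0805)*.997; v=(W[...,0]-.4237)*.997+(W[...,1]+.0805)*.079
    m=(abs(v)<.053)&(abs(u)<.04)&(W[...,2]>.176)&(W[...,2]<.197)
    print(cam,m.sum(),np.percentile(u[m],[2,10,50,90,98]).round(4),np.percentile(W[m][:,2],[5,50,95]).round(3))
E
```

```text
top 193 [-0.0059 -0.0042  0.0039  0.0155  0.0184] [0.18  0.187 0.192]
side 185 [-0.0113 -0.0081  0.0005  0.0121  0.0198] [0.177 0.185 0.192]
```

>>> carry_out:
  motion:
    - [0, -0.5, 0, 0]
    - [0, 0, 1.5, 0]
    - [0, 0, 1.5, 0]
    - [0, 0, 1.2, 0]
    - [0, 0, 0, 0]

```text
time_s: 25.9
tcp_pos: [0.4227, -0.0853, 0.1731]
tool_rot: [[-0.997, -0.078, -0.003], [-0.078, 0.997, 0.001], [0.003, 0.001, -1.0]]
force: [0.2, -0.0, 0.7]
grip_width: 0.0556
grip_force: 0.0
```

>>> carry_out:
  motion:
    - [0, 0, 0, 0]
    - [0, 0, 0, 0]
    - [0, 0, 0, 0]
    - [0, 0, 0, 0]
  gripper: -1
  newtons: 80

```text
time_s: 26.3
tcp_pos: [0.4242, -0.0856, 0.1757]
tool_rot: [[-0.997, -0.078, 0.002], [-0.078, 0.997, -0.001], [-0.001, -0.001, -1.0]]
force: [-1.3, -0.8, 5.1]
grip_width: 0.024
grip_force: 80.5
```

>>> carry_out:
  motion:
    - [0, 0, 0.15, 0]
    - [0, 0, 0.1, 0]
    - [0, 0, 0, 0]

```text
time_s: 26.6
tcp_pos: [0.4242, -0.0854, 0.1749]
tool_rot: [[-0.997, -0.079, 0.003], [-0.079, 0.997, -0.001], [-0.003, -0.001, -1.0]]
force: [-5.8, 2.5, 18.0]
grip_width: 0.0236
grip_force: 81.9
```

```bash
cat >> h.py <<'E'
def panel():
    for cam in('top','side'):
        im,d=snap(cam);W=cloud(cam,d)
        for x0 in(.31,.545):
            m=(abs(W[...,0]-x0)<.012)&(abs(W[...,2]-.125)<.006)&(W[...,1]<-.06)&(W[...,1]>-.26)
            if m.sum()>4: print(cam,x0,m.sum(),'panel y',np.percentile(W[m][:,1],[10,50,90]).round(3))
E
python3 - <<'E'
from h import *
st();panel();lips()
E
```

```text
t 26.6 [ 0.4242 -0.0854  0.1749] w 0.0236 gf 81.9 F [-5.8  2.5 18. ] T [-0.47  1.13 -0.18]
top 0.31 33 panel y [-0.166 -0.162 -0.157]
top 0.545 26 panel y [-0.149 -0.144 -0.139]
side 0.31 21 panel y [-0.169 -0.16  -0.152]
side 0.545 21 panel y [-0.147 -0.142 -0.134]
side [(np.float64(-0.01), 20, [0.134, 0.156]), (np.float64(0.01), 24, [0.126, 0.159]), (np.float64(0.03), 4, [0.156, 0.158]), (np.float64(0.05), 26, [0.065, 0.157]), (np.float64(0.07), 57, [0.066, 0.152]), (np.float64(0.09), 14, [0.128, 0.158]), (np.float64(0.11), 13, [0.132, 0.161]), (np.float64(0.13), 11, [0.129, 0.16]), (np.float64(0.15), 13, [0.131, 0.16]), (np.float64(0.17), 11, [0.131, 0.157]), (np.float64(0.19), 31, [0.133, 0.163])]
top [(np.float64(-0.01), 18, [0.13, 0.159]), (np.float64(0.01), 41, [0.132, 0.159]), (np.float64(0.03), 43, [0.132, 0.159]), (np.float64(0.05), 39, [0.126, 0.158]), (np.float64(0.07), 40, [0.07, 0.157]), (np.float64(0.09), 9, [0.135, 0.16]), (np.float64(0.11), 0, None), (np.float64(0.13), 0, None), (np.float64(0.15), 0, None), (np.float64(0.17), 0, None), (np.float64(0.19), 0, None)]
```

>>> carry_out:
  motion:
    - [0, 0.4, 0, 0]
    - [0, 0.6, 0, 0]
    - [0, 0.7, 0, 0]
    - [0, 0.7, 0, 0]
    - [0, 0.7, 0, 0]
    - [0, 0.6, 0, 0]
    - [0, 0, 0, 0]

```text
time_s: 27.5
tcp_pos: [0.4214, -0.0484, 0.1748]
tool_rot: [[-0.997, -0.079, 0.003], [-0.079, 0.997, -0.002], [-0.003, -0.002, -1.0]]
force: [-4.8, 0.3, 16.9]
grip_width: 0.0235
grip_force: 81.9
```

```bash
python3 - <<'E'
from h import *
st();panel()
E
```

```text
t 27.5 [ 0.4214 -0.0484  0.1748] w 0.0235 gf 81.9 F [-4.8  0.3 16.9] T [-0.88  1.01 -0.16]
top 0.31 34 panel y [-0.13  -0.124 -0.119]
top 0.545 25 panel y [-0.112 -0.107 -0.102]
side 0.31 20 panel y [-0.126 -0.124 -0.114]
side 0.545 14 panel y [-0.109 -0.103 -0.097]
```

The drawer is now dragged out to its outer stop (panel centre at y ≈ -0.114). I lift slightly, shift the tray 27 mm forward and set it on the panel.

>>> carry_out:
  motion:
    - [0, 0, -0.3, 0]
    - [0, 0, -0.4, 0]
    - [0, -0.5, 0, 0]
    - [0, -0.9, 0, 0]
    - [0, -0.9, 0, 0]
    - [0, -0.4, 0, 0]
    - [0, 0, 0.3, 0]
    - [0, 0, 0, 0]
    - [0, 0, 0, 0]

```text
time_s: 28.5
tcp_pos: [0.4229, -0.0754, 0.1763]
tool_rot: [[-0.997, -0.079, 0.0], [-0.079, 0.997, -0.0], [-0.0, -0.0, -1.0]]
force: [-1.9, -1.7, -3.4]
grip_width: 0.0239
grip_force: 79.6
```

```bash
python3 - <<'E'
from h import *
st();panel()
E
```

```text
t 28.5 [ 0.4229 -0.0754  0.1763] w 0.0239 gf 79.6 F [-1.9 -1.7 -3.4] T [ 0.14 -0.02 -0.05]
top 0.31 36 panel y [-0.129 -0.123 -0.118]
top 0.545 30 panel y [-0.112 -0.106 -0.101]
side 0.31 22 panel y [-0.129 -0.12  -0.115]
side 0.545 15 panel y [-0.112 -0.101 -0.097]
```

>>> carry_out:
  motion:
    - [0, 0, 0.1, 0]
    - [0, 0, 0, 0]

```text
time_s: 28.8
tcp_pos: [0.423, -0.0753, 0.176]
tool_rot: [[-0.997, -0.079, 0.001], [-0.079, 0.997, -0.0], [-0.001, -0.001, -1.0]]
force: [-2.2, -0.2, 3.9]
grip_width: 0.0236
grip_force: 80.4
```

>>> carry_out:
  motion:
    - [0, 0, 0, 0]
    - [0, 0, 0, 0]
    - [0, 0, 0, 0]
  gripper: 0.3

```text
time_s: 29.1
tcp_pos: [0.4233, -0.0756, 0.1755]
tool_rot: [[-0.997, -0.079, 0.001], [-0.079, 0.997, -0.001], [-0.001, -0.001, -1.0]]
force: [-0.2, -0.0, 0.7]
grip_width: 0.0555
grip_force: 0.5
```

```bash
python3 - <<'E'
from h import *
st();lips();pots('side')
E
```

```text
t 29.1 [ 0.4233 -0.0756  0.1755] w 0.0555 gf 0.5 F [-0.2 -0.   0.7] T [-0.24  0.   -0.06]
side [(np.float64(-0.01), 15, [0.145, 0.167]), (np.float64(0.01), 25, [0.146, 0.168]), (np.float64(0.03), 89, [0.069, 0.118]), (np.float64(0.05), 25, [0.066, 0.146]), (np.float64(0.07), 3, None), (np.float64(0.09), 3, None), (np.float64(0.11), 6, [0.113, 0.133]), (np.float64(0.13), 9, [0.111, 0.138]), (np.float64(0.15), 7, [0.11, 0.135]), (np.float64(0.17), 5, [0.107, 0.127]), (np.float64(0.19), 11, [0.122, 0.162])]
top [(np.float64(-0.01), 11, [0.144, 0.16]), (np.float64(0.01), 42, [0.146, 0.17]), (np.float64(0.03), 70, [0.077, 0.164]), (np.float64(0.05), 26, [0.129, 0.161]), (np.float64(0.07), 16, [0.127, 0.155]), (np.float64(0.09), 12, [0.121, 0.15]), (np.float64(0.11), 1, None), (np.float64(0.13), 0, None), (np.float64(0.15), 0, None), (np.float64(0.17), 0, None), (np.float64(0.19), 0, None)]
blob 300 [297. 253.] [0.583 0.214 0.06 ] zmax 0.119 ang -2.809
blob 83 [265. 384.] [0.543 0.798 0.099] zmax 0.12 ang 1.488
blob 109 [250. 441.] [0.537 0.957 0.101] zmax 0.12 ang 1.486
```

It's tipping as intended, about 0.25 rad, caged by the fingers. I follow it forward.

>>> carry_out:
  motion:
    - [0, -0.5, -0.2, 0]
    - [0, -0.5, -0.2, 0]
    - [0, -0.5, -0.2, 0]
    - [0, -0.5, -0.2, 0]
    - [0, -0.5, -0.2, 0]
    - [0, 0, 0, 0]
    - [0, 0, 0, 0]

```text
time_s: 29.95
tcp_pos: [0.425, -0.1004, 0.1855]
tool_rot: [[-0.997, -0.078, 0.0], [-0.078, 0.997, 0.0], [-0.0, 0.0, -1.0]]
force: [-0.7, -0.7, 0.3]
grip_width: 0.0556
grip_force: 0.6
```

```bash
python3 - <<'E'
from h import *
st();lips()
im,d=load('side')
cv2.imwrite('pics/s9.png',cv2.resize(im[120:260,290:450],None,fx=4,fy=4,interpolation=cv2.INTER_CUBIC))
E
```

```text
t 29.9 [ 0.425  -0.1004  0.1855] w 0.0556 gf 0.6 F [-0.7 -0.7  0.3] T [-0.27 -0.04  0.  ]
side [(np.float64(-0.01), 63, [0.09, 0.173]), (np.float64(0.01), 104, [0.065, 0.127]), (np.float64(0.03), 2, None), (np.float64(0.05), 0, None), (np.float64(0.07), 0, None), (np.float64(0.09), 0, None), (np.float64(0.11), 0, None), (np.float64(0.13), 0, None), (np.float64(0.15), 0, None), (np.float64(0.17), 24, [0.102, 0.163]), (np.float64(0.19), 68, [0.079, 0.166])]
top [(np.float64(-0.01), 52, [0.095, 0.178]), (np.float64(0.01), 64, [0.076, 0.172]), (np.float64(0.03), 38, [0.123, 0.155]), (np.float64(0.05), 32, [0.107, 0.139]), (np.float64(0.07), 14, [0.089, 0.122]), (np.float64(0.09), 15, [0.078, 0.106]), (np.float64(0.11), 10, [0.071, 0.093]), (np.float64(0.13), 1, None), (np.float64(0.15), 0, None), (np.float64(0.17), 0, None), (np.float64(0.19), 0, None)]
```

View pics/s9.png

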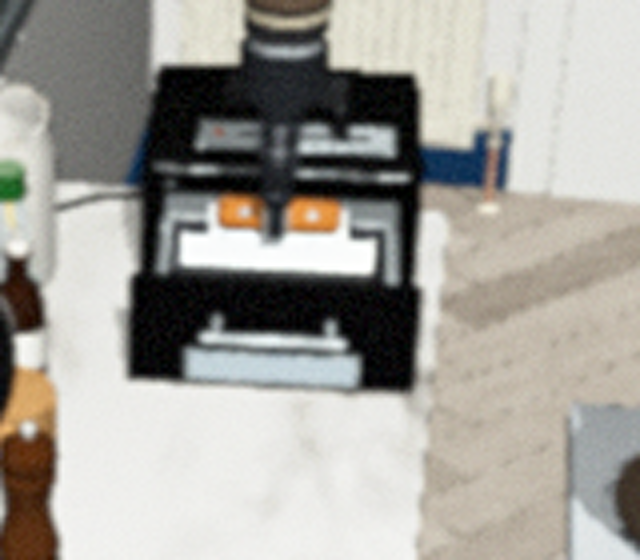

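The tray stands steeply (about 0.67 rad), seen from behind. A bit further forward, then I check the potatoes.

>>> carry_out:
  motion:
    - [0, -0.4, -0.1, 0]
    - [0, -0.4, -0.1, 0]
    - [0, -0.4, -0.1, 0]
    - [0, -0.3, 0, 0]
    - [0, 0, 0, 0]
    - [0, 0, 0, 0]
    - [0, 0, 0, 0]

```text
time_s: 30.75
tcp_pos: [0.426, -0.1152, 0.1883]
tool_rot: [[-0.997, -0.079, -0.0], [-0.079, 0.997, 0.0], [0.0, 0.0, -1.0]]
force: [0.2, 0.2, -0.2]
grip_width: 0.0557
grip_force: 0.0
```

```bash
python3 - <<'E'
from h import *
st();lips()
im,d=load('top');hsv=cv2.cvtColor(im,cv2.COLOR_BGR2HSV);W=cloud('top',d)
m=(hsv[...,1]>70)&(hsv[...,0]>8)&(hsv[...,0]<28)&(W[...,1]<0)&(W[...,1]>-.35)&(W[...,0]<.56)&(W[...,0]>.3)
n,l,s,c=cv2.connectedComponentsWithStats(m.astype('uint8'))
for i in range(1,n):
    if s[i,4]>12: print(s[i],W[l==i].mean(0).round(3))
cv2.imwrite('pics/t10.png',cv2.resize(im[150:300,370:530],None,fx=4,fy=4,interpolation=cv2.INTER_CUBIC))
E
```

```text
t 30.8 [ 0.426  -0.1152  0.1883] w 0.0557 gf 0.0 F [ 0.2  0.2 -0.2] T [-0.04  0.02  0.  ]
side [(np.float64(-0.01), 140, [0.071, 0.169]), (np.float64(0.01), 5, [0.093, 0.13]), (np.float64(0.03), 0, None), (np.float64(0.05), 0, None), (np.float64(0.07), 0, None), (np.float64(0.09), 0, None), (np.float64(0.11), 0, None), (np.float64(0.13), 0, None), (np.float64(0.15), 5, [0.149, 0.163]), (np.float64(0.17), 61, [0.088, 0.164]), (np.float64(0.19), 21, [0.158, 0.17])]
top [(np.float64(-0.01), 85, [0.073, 0.178]), (np.float64(0.01), 39, [0.121, 0.161]), (np.float64(0.03), 36, [0.106, 0.144]), (np.float64(0.05), 26, [0.086, 0.119]), (np.float64(0.07), 11, [0.067, 0.1]), (np.float64(0.09), 8, [0.066, 0.082]), (np.float64(0.11), 1, None), (np.float64(0.13), 0, None), (np.float64(0.15), 0, None), (np.float64(0.17), 0, None), (np.float64(0.19), 0, None)]
[460 136   9   5  15] [ 0.452 -0.149  0.666]
[463 139   9   9  29] [ 0.435 -0.142  0.674]
[444 141  13   7  32] [ 0.45  -0.113  0.671]
[458 141   4   7  14] [ 0.439 -0.127  0.674]
[435 142   9   7  24] [ 0.457 -0.087  0.675]
[468 146  12   8  34] [ 0.413 -0.144  0.679]
[454 157  36  50 272] [ 0.348 -0.101  0.681]
[416 172   9   7  21] [ 0.463 -0.084  0.524]
[424 176  46  44 390] [ 0.359 -0.053  0.638]
[456 177  11   9  25] [ 0.368 -0.081  0.678]
[483 179   7  10  28] [ 0.342 -0.13   0.669]
[419 186   8   6  21] [ 0.438 -0.077  0.504]
[416 195  14  16  55] [ 0.412 -0.069  0.485]
[434 211  10  11  54] [ 0.451 -0.256  0.056]
[402 212   9  11  57] [ 0.462 -0.102  0.219]
[431 224  19  18 245] [ 0.403 -0.231  0.053]
[412 226  17  19 167] [ 0.396 -0.115  0.202]
```

View pics/t10.png

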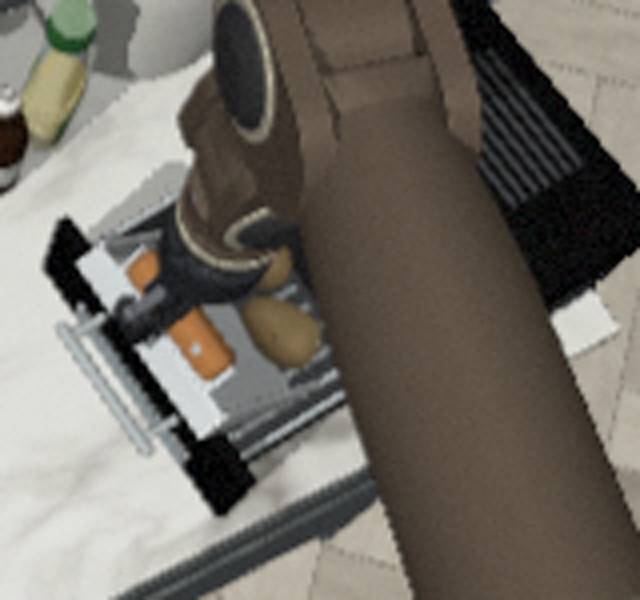

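Both potatoes are in the basket ahead of the tray's edge, tops at z≈0.056 (crop (270,268) and (285,330)). I grip lightly and withdraw the tray upward and back.

>>> carry_out:
  motion:
    - [0, 0, 0, 0]
    - [0, 0, 0, 0]
    - [0, 0, 0, 0]
    - [0, 0, 0, 0]
  gripper: -1
  newtons: 25

```text
time_s: 31.25
tcp_pos: [0.4262, -0.1151, 0.1886]
tool_rot: [[-0.997, -0.079, 0.001], [-0.079, 0.997, 0.0], [-0.001, 0.0, -1.0]]
force: [-1.0, -0.6, 2.8]
grip_width: 0.033
grip_force: 27.8
```

```bash
python3 - <<'E'
from h import *
st();lips()
E
```

```text
t 31.2 [ 0.4262 -0.1151  0.1886] w 0.033 gf 27.8 F [-1.  -0.6  2.8] T [0.43 0.13 0.05]
side [(np.float64(-0.01), 130, [0.069, 0.141]), (np.float64(0.01), 4, [0.093, 0.125]), (np.float64(0.03), 0, None), (np.float64(0.05), 0, None), (np.float64(0.07), 0, None), (np.float64(0.09), 0, None), (np.float64(0.11), 0, None), (np.float64(0.13), 0, None), (np.float64(0.15), 13, [0.096, 0.162]), (np.float64(0.17), 70, [0.08, 0.167]), (np.float64(0.19), 13, [0.162, 0.17])]
top [(np.float64(-0.01), 76, [0.073, 0.175]), (np.float64(0.01), 40, [0.122, 0.162]), (np.float64(0.03), 35, [0.109, 0.147]), (np.float64(0.05), 36, [0.091, 0.129]), (np.float64(0.07), 15, [0.081, 0.112]), (np.float64(0.09), 11, [0.067, 0.091]), (np.float64(0.11), 11, [0.066, 0.077]), (np.float64(0.13), 1, None), (np.float64(0.15), 0, None), (np.float64(0.17), 0, None), (np.float64(0.19), 0, None)]
```

>>> carry_out:
  motion:
    - [0, 0.2, -0.3, 0]
    - [0, 0.3, -0.5, 0]
    - [0, 0.4, -0.5, 0]
    - [0, 0.4, -0.5, 0]
    - [0, 0, 0, 0]

```text
time_s: 31.85
tcp_pos: [0.4254, -0.102, 0.2072]
tool_rot: [[-0.997, -0.079, 0.001], [-0.079, 0.997, -0.001], [-0.001, -0.001, -1.0]]
force: [0.6, 0.7, -3.4]
grip_width: 0.0298
grip_force: 23.2
```

```bash
python3 - <<'E'
from h import *
st();lips()
E
```

```text
t 31.9 [ 0.4254 -0.102   0.2072] w 0.0298 gf 23.2 F [ 0.6  0.7 -3.4] T [ 0.07 -0.03  0.05]
side [(np.float64(-0.01), 86, [0.068, 0.183]), (np.float64(0.01), 64, [0.072, 0.126]), (np.float64(0.03), 0, None), (np.float64(0.05), 3, None), (np.float64(0.07), 0, None), (np.float64(0.09), 1, None), (np.float64(0.11), 0, None), (np.float64(0.13), 0, None), (np.float64(0.15), 0, None), (np.float64(0.17), 26, [0.139, 0.166]), (np.float64(0.19), 51, [0.085, 0.166])]
top [(np.float64(-0.01), 72, [0.068, 0.187]), (np.float64(0.01), 51, [0.125, 0.18]), (np.float64(0.03), 44, [0.133, 0.167]), (np.float64(0.05), 35, [0.122, 0.156]), (np.float64(0.07), 15, [0.112, 0.144]), (np.float64(0.09), 14, [0.101, 0.135]), (np.float64(0.11), 14, [0.088, 0.121]), (np.float64(0.13), 2, None), (np.float64(0.15), 0, None), (np.float64(0.17), 0, None), (np.float64(0.19), 0, None)]
```

>>> carry_out:
  motion:
    - [0, 0, -0.5, 0]
    - [0, 0, -1, 0]
    - [0, 0, -1.2, 0]
    - [0, 0, -1.2, 0]
    - [0, 0, -1.2, 0]
    - [0, 0, -1.2, 0]
    - [0, 0, -1.2, 0]
    - [0, 0, -1, 0]
    - [0, 0, -0.5, 0]
    - [0, 0, 0, 0]

```text
time_s: 32.95
tcp_pos: [0.4254, -0.1024, 0.297]
tool_rot: [[-0.997, -0.079, 0.001], [-0.079, 0.997, -0.0], [-0.001, -0.0, -1.0]]
force: [-0.8, 0.4, -3.1]
grip_width: 0.0297
grip_force: 23.2
```

```bash
python3 - <<'E'
from h import *
st();lips()
im,d=load('top');hsv=cv2.cvtColor(im,cv2.COLOR_BGR2HSV);W=cloud('top',d)
m=(hsv[...,1]>70)&(hsv[...,0]>8)&(hsv[...,0]<28)&(W[...,1]<0)&(W[...,1]>-.35)&(W[...,0]<.56)&(W[...,0]>.3)&(W[...,2]<.3)
n,l,s,c=cv2.connectedComponentsWithStats(m.astype('uint8'))
for i in range(1,n):
    if s[i,4]>12: print(s[i],W[l==i].mean(0).round(3))
f=grab_frame('side')[0]
cv2.imwrite('pics/t11.png',np.hstack([cv2.resize(im[150:300,370:530],None,fx=2.5,fy=2.5),cv2.resize(f[110:260,290:450],None,fx=2.5,fy=2.5)]))
E
```

```text
t 33.0 [ 0.4254 -0.1024  0.297 ] w 0.0297 gf 23.2 F [-0.8  0.4 -3.1] T [ 0.07 -0.08 -0.01]
side [(np.float64(-0.01), 87, [0.075, 0.273]), (np.float64(0.01), 70, [0.067, 0.129]), (np.float64(0.03), 2, None), (np.float64(0.05), 1, None), (np.float64(0.07), 3, None), (np.float64(0.09), 0, None), (np.float64(0.11), 4, [0.17, 0.177]), (np.float64(0.13), 0, None), (np.float64(0.15), 0, None), (np.float64(0.17), 18, [0.062, 0.109]), (np.float64(0.19), 38, [0.065, 0.091])]
top [(np.float64(-0.01), 95, [0.077, 0.276]), (np.float64(0.01), 68, [0.125, 0.268]), (np.float64(0.03), 49, [0.221, 0.257]), (np.float64(0.05), 41, [0.211, 0.244]), (np.float64(0.07), 19, [0.209, 0.232]), (np.float64(0.09), 15, [0.189, 0.222]), (np.float64(0.11), 16, [0.179, 0.21]), (np.float64(0.13), 4, [0.163, 0.181]), (np.float64(0.15), 0, None), (np.float64(0.17), 0, None), (np.float64(0.19), 0, None)]
[402 207   4   6  13] [ 0.466 -0.082  0.295]
[414 224  14  14  48] [ 0.389 -0.089  0.294]
```

View pics/t11.png

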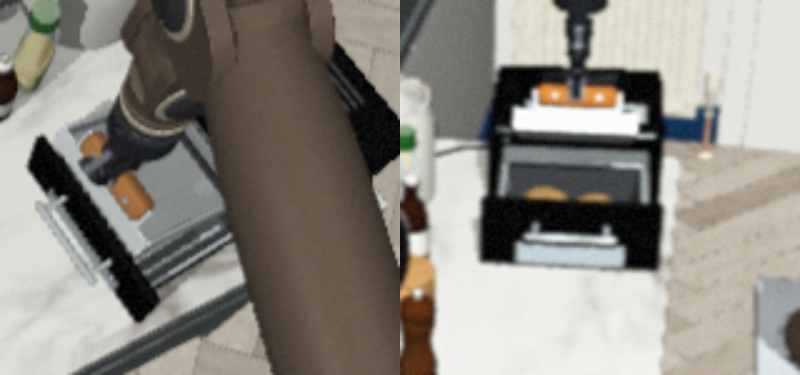

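The tray is empty, and both potatoes are in the basket (right view (545,193) and (593,197)). I carry the tray back over the worktop.

>>> carry_out:
  motion:
    - [-0.13, 1, 0, 0]
    - [-0.26, 2, 0, 0]
    - [-0.35, 2.7, 0, 0]
    - [-0.4, 3, 0, 0]
    - [-0.4, 3, 0, 0]
    - [-0.4, 3, 0, 0]
    - [-0.4, 3, 0, 0]
    - [-0.3, 2.3, 0, 0]
    - [-0.2, 1.5, 0, 0]
    - [-0.1, 0.7, 0, 0]

```text
time_s: 34.1
tcp_pos: [0.4365, 0.1231, 0.2958]
tool_rot: [[-0.997, -0.081, -0.001], [-0.081, 0.997, 0.0], [0.001, 0.0, -1.0]]
force: [-0.1, -0.9, -2.8]
grip_width: 0.0292
grip_force: 23.4
```

>>> carry_out:
  motion:
    - [0, 0, 1, 0]
    - [0, 0, 2, 0]
    - [0, 0, 2.5, 0]
    - [0, 0, 2.5, 0]
    - [0, 0, 2.5, 0]
    - [0, 0, 1.5, 0]
    - [0, 0, 0.8, 0]
    - [0, 0, 0, 0]

```text
time_s: 34.9
tcp_pos: [0.4361, 0.1206, 0.167]
tool_rot: [[-0.997, -0.078, -0.002], [-0.078, 0.997, -0.001], [0.002, -0.001, -1.0]]
force: [0.8, -0.7, -2.4]
grip_width: 0.0296
grip_force: 23.4
```

```bash
sed -i "s/(W\[...,2\]>.06)&(W\[...,2\]<.3)/(W[...,2]>-.02)\&(W[...,2]<.3)/" h.py; python3 - <<'E'
from h import *
st();lips()
E
```

```text
t 34.9 [0.4361 0.1206 0.167 ] w 0.0296 gf 23.4 F [ 0.8 -0.7 -2.4] T [ 0.1   0.   -0.03]
side [(np.float64(-0.01), 46, [-0.004, 0.146]), (np.float64(0.01), 29, [-0.003, 0.005]), (np.float64(0.03), 20, [-0.004, 0.003]), (np.float64(0.05), 24, [-0.004, 0.003]), (np.float64(0.07), 21, [-0.004, 0.004]), (np.float64(0.09), 22, [-0.003, 0.003]), (np.float64(0.11), 21, [-0.003, 0.005]), (np.float64(0.13), 20, [-0.003, 0.005]), (np.float64(0.15), 20, [-0.004, 0.004]), (np.float64(0.17), 10, [-0.005, 0.093]), (np.float64(0.19), 9, [0.088, 0.096])]
top [(np.float64(-0.01), 78, [-0.003, 0.149]), (np.float64(0.01), 53, [-0.002, 0.139]), (np.float64(0.03), 37, [-0.003, 0.127]), (np.float64(0.05), 36, [-0.001, 0.113]), (np.float64(0.07), 36, [-0.004, 0.104]), (np.float64(0.09), 34, [-0.005, 0.093]), (np.float64(0.11), 30, [-0.003, 0.08]), (np.float64(0.13), 11, [-0.003, 0.003]), (np.float64(0.15), 0, None), (np.float64(0.17), 0, None), (np.float64(0.19), 0, None)]
```

>>> carry_out:
  motion:
    - [0, 0, 0.8, 0]
    - [0, 0, 0.8, 0]
    - [0, 0, 0.7, 0]
    - [0, 0.8, 0.9, 0]
    - [0, 0.8, 0.9, 0]
    - [0, 0.8, 1, 0]
    - [0, 0, 0, 0]

```text
time_s: 35.7
tcp_pos: [0.4341, 0.1462, 0.1156]
tool_rot: [[-0.997, -0.08, -0.002], [-0.08, 0.997, -0.0], [0.002, -0.0, -1.0]]
force: [-0.0, -0.3, -1.5]
grip_width: 0.0266
grip_force: 24.0
```

```bash
python3 - <<'E'
from h import *
st();lips()
E
```

```text
t 35.7 [0.4341 0.1462 0.1156] w 0.0266 gf 24.0 F [-0.  -0.3 -1.5] T [ 0.07 -0.03  0.04]
side [(np.float64(-0.01), 58, [-0.001, 0.092]), (np.float64(0.01), 28, [-0.003, 0.084]), (np.float64(0.03), 35, [-0.003, 0.079]), (np.float64(0.05), 24, [-0.003, 0.051]), (np.float64(0.07), 25, [-0.004, 0.067]), (np.float64(0.09), 8, [-0.002, 0.04]), (np.float64(0.11), 12, [0.022, 0.052]), (np.float64(0.13), 8, [0.016, 0.047]), (np.float64(0.15), 9, [0.009, 0.038]), (np.float64(0.17), 9, [0.001, 0.016]), (np.float64(0.19), 13, [-0.003, 0.004])]
top [(np.float64(-0.01), 69, [-0.002, 0.094]), (np.float64(0.01), 42, [-0.004, 0.089]), (np.float64(0.03), 36, [-0.003, 0.078]), (np.float64(0.05), 35, [-0.003, 0.072]), (np.float64(0.07), 31, [-0.002, 0.067]), (np.float64(0.09), 30, [-0.002, 0.06]), (np.float64(0.11), 13, [-0.003, 0.032]), (np.float64(0.13), 0, None), (np.float64(0.15), 0, None), (np.float64(0.17), 0, None), (np.float64(0.19), 0, None)]
```

Working as planned: the front edge is on the worktop and the tray is flattening. I continue the arc down.

>>> carry_out:
  motion:
    - [0, 0.6, 1, 0]
    - [0, 0.6, 1, 0]
    - [0, 0.5, 1, 0]
    - [0, 0.4, 1, 0]
    - [0, 0.4, 1, 0]
    - [0, 0.2, 0.7, 0]
    - [0, 0, 0, 0]
    - [0, 0, 0, 0]

```text
time_s: 36.6
tcp_pos: [0.4326, 0.1718, 0.0601]
tool_rot: [[-0.997, -0.079, -0.001], [-0.079, 0.997, -0.001], [0.001, -0.001, -1.0]]
force: [0.5, -0.0, -1.4]
grip_width: 0.0249
grip_force: 25.6
```

```bash
python3 - <<'E'
from h import *
st();lips()
E
```

```text
t 36.6 [0.4326 0.1718 0.0601] w 0.0249 gf 25.6 F [ 0.5 -0.  -1.4] T [-0.24  0.07  0.01]
side [(np.float64(-0.01), 46, [-0.002, 0.022]), (np.float64(0.01), 36, [-0.002, 0.034]), (np.float64(0.03), 17, [0.002, 0.035]), (np.float64(0.05), 23, [0.0, 0.036]), (np.float64(0.07), 21, [0.001, 0.035]), (np.float64(0.09), 24, [0.0, 0.033]), (np.float64(0.11), 22, [0.001, 0.033]), (np.float64(0.13), 19, [-0.001, 0.035]), (np.float64(0.15), 20, [0.0, 0.034]), (np.float64(0.17), 20, [0.001, 0.032]), (np.float64(0.19), 12, [-0.002, 0.029])]
top [(np.float64(-0.01), 45, [-0.003, 0.024]), (np.float64(0.01), 26, [-0.002, 0.035]), (np.float64(0.03), 23, [-0.002, 0.034]), (np.float64(0.05), 24, [-0.001, 0.034]), (np.float64(0.07), 24, [-0.004, 0.034]), (np.float64(0.09), 18, [-0.002, 0.032]), (np.float64(0.11), 0, None), (np.float64(0.13), 0, None), (np.float64(0.15), 0, None), (np.float64(0.17), 0, None), (np.float64(0.19), 0, None)]
```

>>> carry_out:
  motion:
    - [0, 0, 0.4, 0]
    - [0, 0, 0.2, 0]
    - [0, 0, 0, 0]

```text
time_s: 37.0
tcp_pos: [0.4335, 0.1724, 0.0566]
tool_rot: [[-0.997, -0.078, 0.002], [-0.078, 0.997, 0.001], [-0.002, 0.001, -1.0]]
force: [-5.9, -2.1, 18.0]
grip_width: 0.0251
grip_force: 28.4
```

>>> carry_out:
  motion:
    - [0, 0, 0, 0]
    - [0, 0, 0, 0]
    - [0, 0, 0, 0]
  gripper: 0.3

```text
time_s: 37.3
tcp_pos: [0.4329, 0.1721, 0.0541]
tool_rot: [[-0.997, -0.078, -0.0], [-0.078, 0.997, 0.0], [0.0, 0.0, -1.0]]
force: [-0.3, 0.5, 0.3]
grip_width: 0.0555
grip_force: 0.0
```

>>> carry_out:
  motion:
    - [0, 0, -1, 0]
    - [0, 0, -3, 0]
    - [0, 0, -4, 0]
    - [0, 0, -4, 0]
    - [0, 0, -4, 0]
    - [0, 0, 0, 0]

```text
time_s: 37.9
tcp_pos: [0.4352, 0.1731, 0.2204]
tool_rot: [[-0.997, -0.079, 0.009], [-0.079, 0.997, 0.003], [-0.009, 0.003, -1.0]]
force: [0.9, 0.2, 0.2]
grip_width: 0.0552
grip_force: 0.0
```

```bash
python3 - <<'E'
from h import *
st();lips();panel()
im,d=load('side');hsv=cv2.cvtColor(im,cv2.COLOR_BGR2HSV);W=cloud('side',d)
m=(hsv[...,1]>70)&(hsv[...,0]>8)&(hsv[...,0]<28)&(W[...,1]<-.1)&(W[...,1]>-.35)&(W[...,0]<.56)&(W[...,0]>.3)&(W[...,2]<.2)
n,l,s,c=cv2.connectedComponentsWithStats(m.astype('uint8'))
for i in range(1,n):
    if s[i,4]>8: print(s[i],W[l==i].mean(0).round(3),W[l==i].max(0).round(3))
go(.4225,-.03,.2)
E
```

```text
t 37.9 [0.4352 0.1731 0.2204] w 0.0552 gf 0.0 F [0.9 0.2 0.2] T [ 0.    0.03 -0.04]
side [(np.float64(-0.01), 48, [-0.003, 0.026]), (np.float64(0.01), 28, [-0.002, 0.031]), (np.float64(0.03), 19, [-0.003, 0.03]), (np.float64(0.05), 20, [0.0, 0.032]), (np.float64(0.07), 22, [-0.002, 0.032]), (np.float64(0.09), 20, [-0.003, 0.031]), (np.float64(0.11), 18, [-0.003, 0.03]), (np.float64(0.13), 24, [-0.001, 0.03]), (np.float64(0.15), 20, [0.0, 0.031]), (np.float64(0.17), 22, [-0.002, 0.031]), (np.float64(0.19), 7, [-0.002, 0.014])]
top [(np.float64(-0.01), 26, [-0.003, 0.016]), (np.float64(0.01), 25, [-0.003, 0.032]), (np.float64(0.03), 22, [-0.001, 0.033]), (np.float64(0.05), 22, [-0.003, 0.03]), (np.float64(0.07), 26, [-0.002, 0.03]), (np.float64(0.09), 25, [-0.003, 0.032]), (np.float64(0.11), 22, [-0.002, 0.03]), (np.float64(0.13), 21, [-0.004, 0.03]), (np.float64(0.15), 0, None), (np.float64(0.17), 0, None), (np.float64(0.19), 0, None)]
top 0.545 26 panel y [-0.102 -0.096 -0.091]
side 0.31 27 panel y [-0.122 -0.112 -0.104]
side 0.545 15 panel y [-0.105 -0.096 -0.09 ]
[339 186   4   4  12] [ 0.499 -0.216  0.071] [ 0.512 -0.1    0.13 ]
[354 187   4   4  13] [ 0.444 -0.221  0.069] [ 0.452 -0.104  0.129]
[361 187  14   5  54] [ 0.396 -0.2    0.083] [ 0.425 -0.103  0.132]
t 38.1 tcp [0.432 0.172 0.213] yang 1.649 q [ 0.38  0.02 -0.2   1.36  0.    0.3 ] w 0.0551 F [ 0.5  0.1 -0.2]
shift cm [  2.58 -20.06   1.36] norm 20.3 turn None
```

The tray is flat and clear of the roaster. Next I push the drawer home by its handle with shut fingers.

>>> carry_out:
  motion:
    - [0.33, -2.5, 0, 0]
    - [0.33, -2.5, 0, 0]
    - [0.33, -2.5, 0, 0]
    - [0.33, -2.5, 0, 0]
    - [0.33, -2.5, 0, 0]
    - [0.33, -2.5, 0, 0]
    - [0.33, -2.5, 0, 0]
    - [0.33, -2.4, 0, 0]
    - [0, 0, 0, 0]
  gripper: -1

```text
time_s: 39.0
tcp_pos: [0.4212, -0.0301, 0.2128]
tool_rot: [[-0.997, -0.075, -0.003], [-0.075, 0.997, -0.0], [0.003, -0.0, -1.0]]
force: [0.5, 0.2, -0.1]
grip_width: -0.0001
grip_force: 0.0
```

>>> carry_out:
  motion:
    - [0, 0, 3, 0]
    - [0, 0, 3, 0]
    - [0, 0, 3, 0]
    - [0, 0, 3, 0]
    - [0, 0, 1.5, 0]
    - [0, 0, 0.4, 0]
    - [0, 0, 0, 0]

```text
time_s: 39.7
tcp_pos: [0.4214, -0.0278, 0.0744]
tool_rot: [[-0.997, -0.079, -0.002], [-0.079, 0.997, 0.0], [0.002, 0.0, -1.0]]
force: [1.0, -0.3, 0.5]
grip_width: 0.0003
grip_force: 0.0
```

```bash
python3 - <<'E'
from h import *
go(.4075,-.213,.075);st()
E
```

```text
t 39.7 tcp [ 0.421 -0.028  0.074] yang 1.65 q [-0.07 -0.01 -0.54  1.05  0.   -0.15] w 0.0003 F [ 1.  -0.3  0.5]
shift cm [  2.85 -18.35  -0.06] norm 18.6 turn None
t 39.7 [ 0.4214 -0.0278  0.0744] w 0.0003 gf 0.0 F [ 1.  -0.3  0.5] T [-0.02 -0.03  0.01]
```

>>> carry_out:
  motion:
    - [0, -1.5, 0, 0]
    - [0, -1.5, 0, 0]
    - [0, -2, 0, 0]
    - [0, -2, 0, 0]
    - [0, -2, 0, 0]
    - [0, -2, 0, 0]
    - [0, -2, 0, 0]
    - [0, -2, 0, 0]
    - [0, -1, 0, 0]
    - [0, 0, 0, 0]

```text
time_s: 40.7
tcp_pos: [0.4355, -0.1887, 0.076]
tool_rot: [[-0.997, -0.077, 0.001], [-0.077, 0.997, -0.001], [-0.001, -0.001, -1.0]]
force: [0.1, -0.0, -0.1]
grip_width: 0.0002
grip_force: 0.0
```

```bash
python3 - <<'E'
from h import *
st()
for cam in('top','side'):
    im,d=snap(cam);W=cloud(cam,d)
    for x0 in(.33,.36,.5,.53):
        m=(abs(W[...,0]-x0)<.012)&(abs(W[...,2]-.125)<.006)&(W[...,1]<-.06)&(W[...,1]>-.33)
        if m.sum()>4: print(cam,x0,m.sum(),np.percentile(W[m][:,1],[10,50,90]).round(3))
E
```

```text
t 40.7 [ 0.4355 -0.1887  0.076 ] w 0.0002 gf 0.0 F [ 0.1 -0.  -0.1] T [-0.03 -0.   -0.01]
top 0.36 18 [-0.257 -0.252 -0.25 ]
top 0.53 29 [-0.25  -0.242 -0.237]
side 0.33 20 [-0.267 -0.259 -0.251]
side 0.36 23 [-0.259 -0.253 -0.247]
side 0.5 23 [-0.254 -0.244 -0.236]
side 0.53 23 [-0.248 -0.241 -0.231]
```

>>> carry_out:
  motion:
    - [0, -0.5, 0, 0]
    - [0, -0.5, 0, 0]
    - [0, -0.5, 0, 0]
    - [0, -0.5, 0, 0]
    - [0, -0.5, 0, 0]
    - [0, -0.4, 0, 0]
    - [0, 0, 0, 0]

```text
time_s: 41.5
tcp_pos: [0.4368, -0.2121, 0.0753]
tool_rot: [[-0.997, -0.081, 0.001], [-0.081, 0.997, 0.012], [-0.002, 0.012, -1.0]]
force: [-0.6, 22.3, 8.9]
grip_width: 0.0004
grip_force: 11.1
```

```bash
cat >> h.py <<'E'
def pan2():
    st()
    for cam in('top','side'):
        im,d=snap(cam);W=cloud(cam,d)
        for x0 in(.33,.36,.5,.53):
            m=(abs(W[...,0]-x0)<.012)&(abs(W[...,2]-.125)<.006)&(W[...,1]<-.06)&(W[...,1]>-.33)
            if m.sum()>4: print(cam,x0,m.sum(),np.percentile(W[m][:,1],[10,50,90]).round(3))
E
python3 - <<'E'
from h import *
pan2()
E
```

```text
t 41.5 [ 0.4368 -0.2121  0.0753] w 0.0004 gf 11.1 F [-0.6 22.3  8.9] T [4.25 0.16 0.03]
top 0.36 26 [-0.279 -0.275 -0.27 ]
top 0.53 29 [-0.269 -0.263 -0.256]
side 0.33 17 [-0.283 -0.277 -0.264]
side 0.36 16 [-0.276 -0.273 -0.269]
side 0.5 25 [-0.287 -0.266 -0.26 ]
side 0.53 18 [-0.266 -0.26  -0.254]
```

>>> carry_out:
  motion:
    - [0, 1, 0, 0]
    - [0, 2, 0, 0]
    - [0, 3, 0, 0]
    - [0, 0, -3, 0]
    - [0, 0, -4, 0]
    - [0, 0, -4, 0]
    - [0, 0, -4, 0]
    - [0, 0, 0, 0]

```text
time_s: 42.4
tcp_pos: [0.4348, -0.1581, 0.2308]
tool_rot: [[-0.997, -0.078, 0.008], [-0.078, 0.997, -0.004], [-0.008, -0.005, -1.0]]
force: [0.5, 0.6, 0.5]
grip_width: -0.0002
grip_force: 0.0
```

```bash
cat >> h.py <<'E'
def sel():
    for cam in('top','side'):
        im,d=snap(cam);W=cloud(cam,d);t=np.array(sense()['tcp_pos'])
        m=(W[...,2]>.183)&(W[...,1]<-.29)&(W[...,1]>-.36)&(W[...,0]>.28)&(W[...,0]<.56)&(W[...,2]<.212)
        Q=W[m];
        if len(Q): print(cam,'sel',len(Q),np.median(Q,0).round(3),Q.min(0).round(3),Q.max(0).round(3))
E
python3 - <<'E'
from h import *
pan2();sel();go(.34,-.322,.24)
E
```

```text
t 42.4 [ 0.4348 -0.1581  0.2308] w -0.0002 gf 0.0 F [0.5 0.6 0.5] T [ 0.03 -0.03  0.04]
top 0.33 5 [-0.273 -0.273 -0.27 ]
top 0.36 26 [-0.279 -0.274 -0.27 ]
side 0.33 17 [-0.285 -0.276 -0.271]
side 0.36 15 [-0.28  -0.274 -0.264]
side 0.5 22 [-0.273 -0.262 -0.254]
side 0.53 19 [-0.263 -0.259 -0.25 ]
side sel 22 [ 0.385 -0.315  0.2  ] [ 0.378 -0.331  0.185] [ 0.39  -0.306  0.207]
t 42.6 tcp [ 0.432 -0.157  0.224] yang 1.649 q [-0.35  0.   -0.19  1.38 -0.   -0.43] w -0.0001 F [-0.5  0.8 -0. ]
shift cm [ 10.47 -15.73  -1.57] norm 19.0 turn None
```

>>> carry_out:
  motion:
    - [2, 0, -1, 0]
    - [2.5, 0, -0.5, 0]
    - [3, 0, 0, 0]
    - [2.8, 0, 0, 0]
    - [0, -3, 0, 0]
    - [0, -4, 0, 0]
    - [0, -4, 0, 0]
    - [0, -3, 0, 0]
    - [0, -1.6, 0, 0]
    - [0, 0, 0, 0]

```text
time_s: 43.6
tcp_pos: [0.3415, -0.3215, 0.2386]
tool_rot: [[-0.997, -0.076, -0.002], [-0.076, 0.997, 0.002], [0.002, 0.002, -1.0]]
force: [-0.6, -0.2, -0.3]
grip_width: -0.0001
grip_force: 0.0
```

```bash
python3 - <<'E'
from h import *
sel();go(.342,-.321,.184)
E
```

```text
top sel 47 [ 0.388 -0.317  0.203] [ 0.381 -0.331  0.183] [ 0.396 -0.309  0.21 ]
side sel 27 [ 0.384 -0.316  0.198] [ 0.376 -0.331  0.183] [ 0.391 -0.301  0.21 ]
t 43.7 tcp [ 0.342 -0.32   0.239] yang 1.649 q [-0.75  0.02 -0.14  1.42  0.   -0.83] w 0.0 F [ 0.2 -0.3 -0.4]
shift cm [-0.05 -0.14  5.54] norm 5.5 turn None
```

>>> carry_out:
  motion:
    - [0, 0, 2, 0]
    - [0, 0, 2, 0]
    - [0, 0, 1.3, 0]
    - [0, 0, 0.2, 0]
    - [-1, 0, 0, 0]
    - [-1.5, 0, 0, 0]
    - [-1.5, 0, 0, 0]
    - [-1.5, 0, 0, 0]
    - [-1.5, 0, 0, 0]
    - [0, 0, 0, 0]

```text
time_s: 44.7
tcp_pos: [0.4141, -0.3148, 0.185]
tool_rot: [[-0.997, -0.081, 0.001], [-0.081, 0.997, 0.0], [-0.001, 0.0, -1.0]]
force: [-0.9, -0.1, -1.0]
grip_width: -0.0003
grip_force: 0.0
```

```bash
python3 - <<'E'
from h import *
st();sel()
E
```

```text
t 44.7 [ 0.4141 -0.3148  0.185 ] w -0.0003 gf 0.0 F [-0.9 -0.1 -1. ] T [-0.03  0.02  0.03]
top sel 13 [ 0.407 -0.31   0.201] [ 0.404 -0.318  0.186] [ 0.44  -0.303  0.209]
side sel 56 [ 0.418 -0.309  0.2  ] [ 0.399 -0.332  0.183] [ 0.435 -0.293  0.211]
```

Moving along. I push on in small steps until it meets the end stop.

>>> carry_out:
  motion:
    - [-0.5, 0, 0, 0]
    - [-0.5, 0, 0, 0]
    - [-0.5, 0, 0, 0]
    - [-0.5, 0, 0, 0]
    - [-0.3, 0, 0, 0]
    - [0, 0, 0, 0]

```text
time_s: 45.4
tcp_pos: [0.4353, -0.3132, 0.1853]
tool_rot: [[-0.997, -0.079, 0.001], [-0.079, 0.997, 0.0], [-0.001, -0.0, -1.0]]
force: [0.2, -0.3, -0.3]
grip_width: 0.0
grip_force: 0.0
```

>>> carry_out:
  motion:
    - [-0.3, 0, 0, 0]
    - [-0.3, 0, 0, 0]
    - [-0.2, 0, 0, 0]
    - [0, 0, 0, 0]

```text
time_s: 45.8
tcp_pos: [0.4431, -0.3126, 0.1853]
tool_rot: [[-0.997, -0.079, 0.0], [-0.079, 0.997, -0.0], [-0.0, -0.0, -1.0]]
force: [-0.5, 0.1, -0.2]
grip_width: -0.0001
grip_force: 0.3
```

>>> carry_out:
  motion:
    - [-0.3, 0, 0, 0]
    - [-0.2, 0, 0, 0]
    - [0, 0, 0, 0]

```text
time_s: 46.1
tcp_pos: [0.4473, -0.3122, 0.1853]
tool_rot: [[-0.997, -0.079, -0.001], [-0.079, 0.997, -0.0], [0.001, -0.0, -1.0]]
force: [-4.5, -1.7, 0.1]
grip_width: 0.0003
grip_force: 2.2
```

>>> carry_out:
  motion:
    - [-0.2, 0, 0, 0]
    - [0, 0, 0, 0]

```text
time_s: 46.3
tcp_pos: [0.4475, -0.3123, 0.1854]
tool_rot: [[-0.997, -0.078, -0.004], [-0.078, 0.997, -0.001], [0.004, -0.001, -1.0]]
force: [-11.7, -0.7, 4.2]
grip_width: -0.0002
grip_force: 5.6
```

>>> carry_out:
  motion:
    - [-0.2, 0, 0, 0]
    - [0, 0, 0, 0]
    - [0, 0, 0, 0]

```text
time_s: 46.6
tcp_pos: [0.4477, -0.3122, 0.1854]
tool_rot: [[-0.997, -0.077, -0.008], [-0.077, 0.997, -0.002], [0.008, -0.001, -1.0]]
force: [-17.4, -1.1, 7.1]
grip_width: 0.0004
grip_force: 8.9
```

```bash
python3 - <<'E'
from h import *
st();sel()
E
```

```text
t 46.6 [ 0.4477 -0.3122  0.1854] w 0.0004 gf 8.9 F [-17.4  -1.1   7.1] T [-0.32  3.52 -0.  ]
top sel 13 [ 0.439 -0.306  0.201] [ 0.438 -0.318  0.191] [ 0.442 -0.297  0.212]
side sel 58 [ 0.455 -0.308  0.2  ] [ 0.434 -0.331  0.185] [ 0.469 -0.293  0.211]
```

The selector is firmly on its end stop (17 N, no further movement). I retreat clear and take one final look.

>>> carry_out:
  motion:
    - [0.6, 0, 0, 0]
    - [1, 0, 0, 0]
    - [0, 0, -2, 0]
    - [0, 0, -3, 0]
    - [0, 0, -3, 0]
    - [0, 3, -1, 0]
    - [0, 4, 0, 0]
    - [0, 4, 0, 0]
    - [0, 4, 0, 0]
    - [0, 4, 0, 0]

```text
time_s: 47.7
tcp_pos: [0.4206, -0.1222, 0.2755]
tool_rot: [[-0.997, -0.078, 0.002], [-0.078, 0.997, 0.0], [-0.002, 0.0, -1.0]]
force: [1.3, 1.0, 0.2]
grip_width: -0.0002
grip_force: 0.0
```

>>> carry_out:
  motion:
    - [4, 2, 0, 0]
    - [4, 2, 0, 0]
    - [4, 2, 0, 0]
    - [0, 4, 0, 0]
    - [0, 4, 0, 0]
    - [0, 0, 0, 0]
    - [0, 0, 0, 0]

```text
time_s: 48.4
tcp_pos: [0.2901, 0.0073, 0.2755]
tool_rot: [[-0.997, -0.083, 0.002], [-0.083, 0.997, 0.0], [-0.002, 0.0, -1.0]]
force: [-0.5, -0.4, 0.2]
grip_width: 0.0001
grip_force: 0.0
```

```bash
python3 - <<'E'
from h import *
pan2();sel()
im,_=load('top');f,_=load('side')
cv2.imwrite('pics/final.png',np.hstack([cv2.resize(im[140:380,200:540],(400,282)),cv2.resize(f[120:360,250:470],(308,336))[:282]]))
E
```

```text
t 48.4 [0.2901 0.0073 0.2755] w 0.0001 gf 0.0 F [-0.5 -0.4  0.2] T [ 0.03 -0.03 -0.04]
top 0.5 29 [-0.27  -0.265 -0.259]
top 0.53 29 [-0.268 -0.262 -0.257]
side 0.33 22 [-0.282 -0.278 -0.27 ]
side 0.36 17 [-0.281 -0.274 -0.264]
side 0.5 16 [-0.265 -0.26  -0.253]
side 0.53 16 [-0.266 -0.261 -0.253]
top sel 36 [ 0.466 -0.313  0.202] [ 0.459 -0.325  0.186] [ 0.472 -0.303  0.211]
side sel 28 [ 0.462 -0.309  0.2  ] [ 0.455 -0.324  0.186] [ 0.469 -0.293  0.209]
```

View pics/final.png

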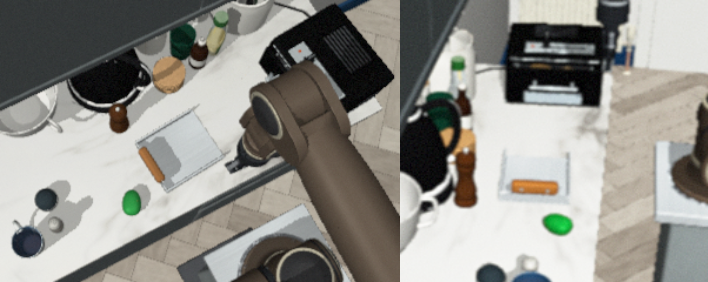

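The final view shows the drawer shut, the tray flat and empty at (180,148), the selector at the lamp end, and the bystanders in place.

```bash
python3 -c "
from rig import manip
print(manip.job_done())"
```

```text
the job is handed in; nothing more can be done
None
```

The job is handed in: only two potatoes were present, and both were tipped off the tray into the basket; the empty tray is flat on the worktop, the drawer is pushed fully home, and the selector was then slid to the end stop by the lamp, with about 48 s used.

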